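# Cover the desk planter and take a dipstick reading

## Robot

A 7-joint arm with a two-finger parallel gripper is mounted at the origin on the work surface. World frame = base frame: x ahead of the robot, y to its left, z up, the work surface at z = 0. Lengths are in m, angles in rad, forces in N, time in s.
With the tool pointing down it reaches from about 0.425 to 0.925 m from the base axis. Payload 6.8 kg.
Tool frame: the origin (TCP) lies at the very end of the fingers, on their centre line; the grasp point (between the pads) lies 19 mm behind it; z points along the fingers, y is the line along which they close (so a half turn about z gives the same grasp; the last joint's range is limited). The gripper opens to 85 mm and grips with 20 to 120 N. Pads are 22 mm wide; open, the fingers measure 114 mm over their backs; the gripper's body (76 mm by 85 mm) begins 54 mm behind the grasp point. The pads swing forward as they close: fully open they stand 13 mm farther back than shut.
Start: joints at [1.038, 0.477, 0.022, 1.555, -0.011, 1.109, -0.083], TCP at [0.278, -0.615, 0.231] pointing down, gripper open.
Joint ranges: [-2.96, 2.96], [-0.34, 2.1], [-1.41, 1.46], [0.24, 2.44], [-1.37, 4.51], [0.17, 1.92], [-2.96, 2.96]. Speed limits (rad/s): [2.39, 2.39, 3.14, 3.14, 3.14, 3.14, 3.14].

## Interface

Orientations are given as a rotation vector (axis times angle).
In Python, from bench import r gives the robot as it stands.
- The arm moves only by the tool play_rows, never from a script. Its argument "targets" is text: rows parted by semicolons, each of 5 numbers parted by spaces: the closure, from -1 (fully open) to 1 (shut), then the shift along the tool's x, y, z in m, then the turn about the tool's z in rad. In form: gripper dx dy dz spin; .... A call has 1 to 8 rows; each row is the pose to reach, as a shift and turn from the pose commanded when the call began, along the tool's axes at that moment; what a row does not reach only later rows make up. A row lasts 1/12 s, in which the tool goes at most 41.7 mm and 7.16 degrees, less where a joint would pass 70% of its speed; a pose out of reach is approached as far as the arm can. A call with a gripper value outside its range is refused whole. The fingers move at their own pace and stop on an object; "squeeze" is the grip in N (left out, the last holds). Time passes only in rows, so rows that repeat a pose let the fingers close. It gives the time, the measured TCP pose, the force, the opening and the grip force at its end, in the units of the state.
- r.get_obs(): the state, without advancing time (a new reading comes with each control period).
- r.grab_frame(name): name is "scene" or "top" or "wrist"; returns the picture (420x560x3 uint8, red, green, blue); there is no depth.
- r.camera_info(name): a dict with "fov_y" (degrees; the focal length in pixels is half the picture's height over the tangent of half this angle, whatever the lens; pixels are square), "cx", "cy" (the principal point, pixels), "k1" (the pictures are not rectified: a ray, as slopes to the right and down, at radius r is drawn at 1 + k1 r^2 times it, then the intrinsics apply), "position" and "rotation" of the camera in the world. Camera axes: x right, y down, z forward; pixel columns grow to the right and rows downward; lengths in m; the calibration is good to about 2 mm. A picture is of the moment at which its call begins: read the wrist's pose just before it. camera_info takes no time and is no camera call; for the wrist camera it gives the pose at the moment of the call.
- r.hand_in(): hands the job in; it is judged then, once.
The state is a dict: "clock": time; "joints": joint angles; "qvel": joint speeds; "tau": joint torques, N m; "tcp_pos": TCP position; "orientation": TCP orientation; "contact_force": force on the tool from outside, world axes, zero at the start; "moment": the same for the moment, N m; "grip_width": finger opening in m; "gripper_force": force on a finger pad.
Only numpy, scipy, OpenCV 4.12 (cv2) and the standard library are available. Lean on these libraries where they do the work, as an engineer would, in place of code of your own. Each camera call takes 0.05 s, during which the arm holds its last target. There are 200 camera calls.

## Task

Lower the blue cover plate over the two brass pins of the white desk planter until it lies flush on the rim, and let go of it; do not drop it. Then take the orange-handled dipstick from its wooden rest, push it down the cover's brass guide tube until its collar stops on the tube, draw it right out again, and present its tip for reading: held level in the gripper, touching nothing else, the tip about 100 mm above the white card. Finish still holding it there, with the cover still seated and the other things on the desk left where they stand.

Things in the scene. Friction and masses are not known exactly. Their poses are not given: they have to be found in the camera images.
- planter: White planter fixed to the desk, 240 (its x) x 130 (y) x 75 mm tall; origin at the centre of its underside, z up. Its -x half is an open reservoir, 65 mm deep and 74 mm wide between two ledges at rim height (75 mm) along its long sides, one brass pin on each. Its +x half holds green succulents up to 95 mm above the desk.
- pin_left (a point): Foot of the brass locating pin on the planter's +y ledge, at rim height (75 mm above the desk), at planter (-55, +46, 75) mm. The pin is 8 mm thick, rises 10 mm from here and tapers over its last 3 mm. Axes as the planter's.
- pin_right (a point): Foot of the like pin on the -y ledge, at planter (-55, -46, 75) mm.
- cover: Loose blue plate 112 (x) x 124 (y) x 8 mm, 0.25 kg, flat on the desk, right way up; origin at the centre of its underside, z up. Yellow grip tab 32 (x) x 12 (y) mm at (-4, 0), 8 to 38 mm above the underside: grip across y. Two 12 mm holes at (0, +46), (0, -46). Brass guide tube at (+36, 0), 25 mm outside, 16 mm bore right through, up to 33 mm. Goes over the reservoir; fits either way round.
- hole_left (a point): Centre of the cover's +y hole, at its underside.
- hole_right (a point): Centre of the cover's -y hole, at its underside.
- tube_mouth (a point): Centre of the guide tube's upper mouth: cover (+36, 0, 33) mm; z up, out of the tube.
- dipstick: Dipstick, 0.08 kg; origin on its axis at the collar's underside, z along the axis to the handle. Rod 8 mm thick, tip at z = -80 mm; brass collar 34 mm across, z = 0 to 6; orange handle z = 6 to 66, 20 (x) by 16 mm (y): grip across y. Starts sloping 45 degrees in its rest, handle up, +x pointing 45 degrees up; lifts straight up. Gripped from above there, the rod is 45 degrees off the fingers.
- tip (a point): Tip of the dipstick (dipstick z = -80 mm), same axes as the dipstick.
- rest: Fixed wooden rest, base 150 (x) x 64 (y) x 10 mm; origin at the centre of its underside. The dipstick's collar lies 78 mm above the origin; its handle slopes up towards the rest's -x, to 132 mm above the desk, on a rib 10 mm wide (fingers pass beside it). Its rod slopes down towards +x in a channel 26 mm wide, open on top; the collar lies against the channel's end.
- card: White reading card, fixed flat on the desk, 100 (x) x 140 (y) x 2 mm; origin at the centre of its underside, z up.
- notebook: Bystander, leave alone: red notebook, closed, 100 x 140 x 16 mm, lying flat; origin at the centre of its underside.
- mug: Bystander, leave alone: blue mug, 80 mm across, 90 mm tall, standing; origin at the centre of its underside.
- noteblock: Bystander, leave alone: yellow note block, 56 x 56 x 30 mm, flat; origin at the centre of its underside.
- paperweight: Bystander, leave alone: green glass paperweight, a low dome, 76 mm across, 42 mm tall; origin at the centre of its underside.
- pencilpot: Bystander, leave alone: black pencil pot, 72 mm across, 95 mm tall, with three pencils up to 160 mm high; origin at the centre of its underside.
- stapler: Bystander, leave alone: stapler, 36 x 140 mm, about 50 mm tall; origin at the centre of its underside.
- tapedispenser: Bystander, leave alone: tape dispenser, 60 x 130 mm, about 85 mm tall; origin at the centre of its underside.

How it is judged:
On the way, in this order (a step that is already met when the one before it is completed fails the run):
1. the cover lies flush on the planter's rim over both pins and is let go (((distance between hole_left and pin_left below 0.0045 m and distance between hole_right and pin_right below 0.0045 m) or (distance between hole_left and pin_right below 0.0045 m and distance between hole_right and pin_left below 0.0045 m)) and z of hole_left in the frame of pin_left between -0.0025 and 0.002 m and z of hole_right in the frame of pin_left between -0.0025 and 0.002 m and angle between cover's own z axis and vertical below 0.04 rad and contact force between the fingers and cover below 0.3 N), for 0.2 s.
2. the dipstick stands in the guide tube with its collar on the tube's mouth, the cover seated (((distance between hole_left and pin_left below 0.0045 m and distance between hole_right and pin_right below 0.0045 m) or (distance between hole_left and pin_right below 0.0045 m and distance between hole_right and pin_left below 0.0045 m)) and z of hole_left in the frame of pin_left between -0.0025 and 0.002 m and z of hole_right in the frame of pin_left between -0.0025 and 0.002 m and angle between cover's own z axis and vertical below 0.04 rad and z of dipstick in the frame of tube_mouth between -0.003 and 0.0035 m and horizontal distance between dipstick and tube_mouth below 0.007 m and angle between the z axis of dipstick and the z axis of cover, either way round below 0.14 rad), for 0.2 s.
3. the dipstick is drawn right out of the tube (((distance between hole_left and pin_left below 0.0045 m and distance between hole_right and pin_right below 0.0045 m) or (distance between hole_left and pin_right below 0.0045 m and distance between hole_right and pin_left below 0.0045 m)) and z of hole_left in the frame of pin_left between -0.0025 and 0.002 m and z of hole_right in the frame of pin_left between -0.0025 and 0.002 m and angle between cover's own z axis and vertical below 0.04 rad and z of tip in the frame of tube_mouth above 0.005 m), for 0.05 s.
At the end, for the whole second after the job is handed in: Cover seated on both pins (holes within 4.5 mm, underside within 2.5 mm of the rim, tilt under 2.3 degrees), untouched; dipstick held still in the fingers, within 11 degrees of level, tip over the card and 50 to 160 mm up, touching no other listed thing (all of step 1 and contact force between the fingers and dipstick above 1 N and contact force between dipstick and planter below 0.1 N and contact force between dipstick and cover below 0.1 N and contact force between dipstick and rest below 0.1 N and contact force between dipstick and card below 0.1 N and contact force between dipstick and notebook below 0.1 N and contact force between dipstick and mug below 0.1 N and contact force between dipstick and noteblock below 0.1 N and contact force between dipstick and paperweight below 0.1 N and contact force between dipstick and pencilpot below 0.1 N and contact force between dipstick and stapler below 0.1 N and contact force between dipstick and tapedispenser below 0.1 N and angle between dipstick's own z axis and vertical between 1.381 and 1.761 rad and x of tip in the frame of card between -0.05 and 0.05 m and y of tip in the frame of card between -0.07 and 0.07 m and height (world z) of tip between 0.05 and 0.16 m and linear speed of dipstick below 0.03 m/s and angular speed of dipstick below 0.3 rad/s); the arm keeps its last pose, push and grip.
It fails at once if a bystander is pushed more than 30 mm or tipped over (distance of any of notebook, mug, noteblock, paperweight, pencilpot, stapler, tapedispenser from where it was at the start of the episode above 0.03 m or angle between any of notebook, mug, noteblock, paperweight, pencilpot, stapler, tapedispenser's own z axis and vertical above 0.5 rad).
It fails at once if the cover is dropped or thrown (moving faster than 0.5 m/s out of the fingers) (linear speed of cover above 0.5 m/s and contact force between the fingers and cover below 0.05 N).
It fails at once if the dipstick is dropped or thrown (moving faster than 0.5 m/s out of the fingers) (linear speed of dipstick above 0.5 m/s and contact force between the fingers and dipstick below 0.05 N).
It also fails if it takes over 64 s, if anything falls off the work surface, if the arm or the gripper's body presses on something with over 40 N, if the wrist force passes 120 N, or if a joint passes its speed limit or range.

## Working session

There is one attempt and no reset: what is moved stays moved. The work goes in short steps, Python scripts to look and compute and a tool call to move; the robot and the scene stay as the last step left them, time stands still between calls to the robot, and variables do not carry over. Pictures are saved under pics/ and viewed, at most 10 in all, crops included, and the job is handed in when it is done.

Besides the shell and the picture viewer there is one more tool, called after "Emit:" as name(argument=value, ...), one argument or row to a line, values as JSON. play_rows: Moves the arm, as the interface text tells. Its arguments: {"type":"object","properties":{"targets":{"type":"string"},"squeeze":{"type":"number"}},"required":["targets"]}

```bash
mkdir -p pics; cat > h.py <<'E'
import numpy as np,cv2
from scipy.spatial.transform import Rotation as R
from bench import r
def rm(c):
    a=np.array(c["rotation"],float)
    return a if a.shape==(3,3) else (R.from_rotvec(a).as_matrix() if a.size==3 else R.from_quat(a).as_matrix())
def K(c):
    f=210/np.tan(np.radians(c["fov_y"])/2); return np.array([[f,0,c["cx"]],[0,f,c["cy"]],[0,0,1.]]),np.array([c["k1"],0,0,0,0.])
def onz(c,px,z):
    k,d=K(c); px=np.array(px,float).reshape(-1,1,2); z=np.broadcast_to(z,len(px))
    n=cv2.undistortPoints(px,k,d).reshape(-1,2)
    v=np.c_[n,np.ones(len(n))]@rm(c).T; p=np.array(c["position"])
    return p+v*((z-p[2])/v[:,2])[:,None]
def proj(c,P):
    k,d=K(c); M=rm(c).T
    return cv2.projectPoints(np.array(P,float).reshape(-1,1,3),cv2.Rodrigues(M)[0],-M@np.array(c["position"]),k,d)[0].reshape(-1,2)
E
python3 - <<'E'
from h import *
for n in("scene","top","wrist"):
    c=r.camera_info(n);print(n,c)
    im=r.grab_frame(n)[:,:,::-1]; cv2.imwrite(f"pics/{n}0.png",cv2.resize(im,(800,600)) )
    cv2.imwrite(f"{n}_raw.png",im)
o=r.get_obs();print(o)
E
```

```text
scene {'fov_y': 42.736781679238035, 'cx': 272.76184887884, 'cy': 206.81421192592094, 'k1': -0.10156184068276665, 'position': array([ 1.22693553, -0.55295061,  1.11540594]), 'rotation': array([-2.28781038, -1.03766122,  0.36255552])}
top {'fov_y': 52.14959160816286, 'cx': 275.86502297691027, 'cy': 214.00452160028902, 'k1': -0.09908968047385452, 'position': array([ 0.43779221, -0.00326942,  1.26366016]), 'rotation': array([-2.16900263,  2.12733313, -0.14539275])}
wrist {'fov_y': 67.13184686720625, 'cx': 277.41048025980007, 'cy': 213.27053762392057, 'k1': -0.06771574292583171, 'position': array([ 0.35073664, -0.58098826,  0.37245386]), 'rotation': array([ 2.40774635, -1.55351557, -0.2466861 ])}
{'clock': 0.15, 'joints': array([ 1.03790528,  0.47760537,  0.02235054,  1.55619246, -0.01148535,
        1.1093066 , -0.08311189]), 'qvel': array([ 8.02945295e-04, -3.33902467e-03,  1.29734200e-04, -2.24665658e-03,
        9.30721577e-05,  1.26070560e-03,  1.11802871e-04]), 'tau': array([ 1.76686895e-03, -5.96925402e+01,  1.60981100e+00, -2.81488502e+01,
        1.26080291e-02,  6.57739423e-03,  3.92501477e-06]), 'tcp_pos': array([ 0.27799418, -0.61460886,  0.23056586]), 'orientation': array([-3.06969908e+00, -6.61989690e-01,  6.26761959e-04]), 'contact_force': array([-0.79253237, -0.60401599, -0.1113638 ]), 'moment': array([-0.06053702, -0.01769962, -0.00663408]), 'gripper_force': 0.0, 'grip_width': 0.08536054772828389}
```

View pics/top0.png

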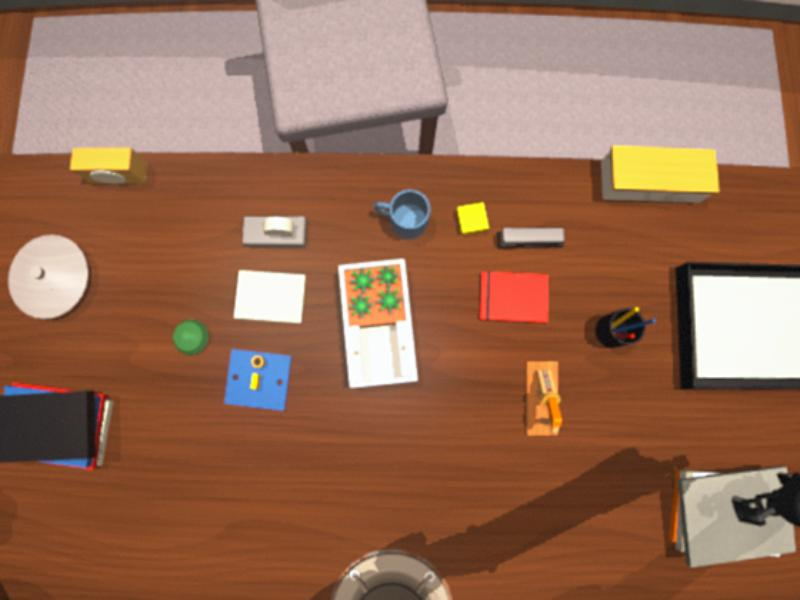

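View pics/scene0.png

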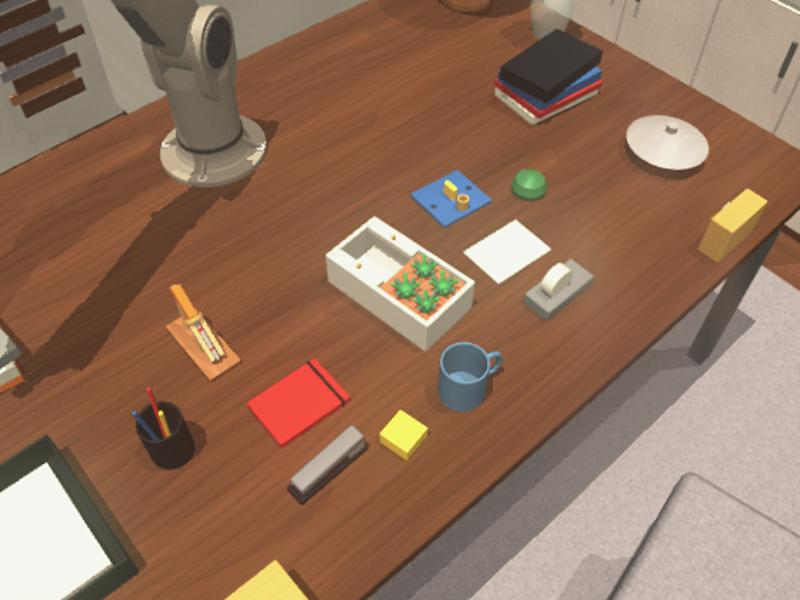

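The top view shows the cover at about (258,380), planter (378,323), rest (543,398) and card (270,297), with +x up and +y to the left. The dipstick's handle points towards the robot. I'll enlarge these for pixel positions.

```bash
python3 - <<'E'
from h import *
im=cv2.imread("top_raw.png")
def crop(x0,y0,w,h,s=5):
    c=cv2.resize(im[y0:y0+h,x0:x0+w],None,fx=s,fy=s,interpolation=cv2.INTER_CUBIC)
    for i in range(0,w,10):
        cv2.line(c,(i*s,0),(i*s,6),(255,255,255),1); cv2.putText(c,str(x0+i),(i*s,15),0,.3,(255,255,255),1)
    for j in range(0,h,10):
        cv2.line(c,(0,j*s),(6,j*s),(255,255,255),1); cv2.putText(c,str(y0+j),(8,j*s+3),0,.3,(255,255,255),1)
    return c
a=crop(150,238,60,55);b=crop(230,175,66,102);c=crop(362,248,34,60)
o=np.zeros((590,800,3),np.uint8)
o[:275,:300]=a;o[:300,300:470]=c;o[:510,470:800]=b
o[300:590,:300]=crop(155,183,60,58)
cv2.imwrite("pics/crops.png",o)
E
```

```text
(no output)
```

View pics/crops.png

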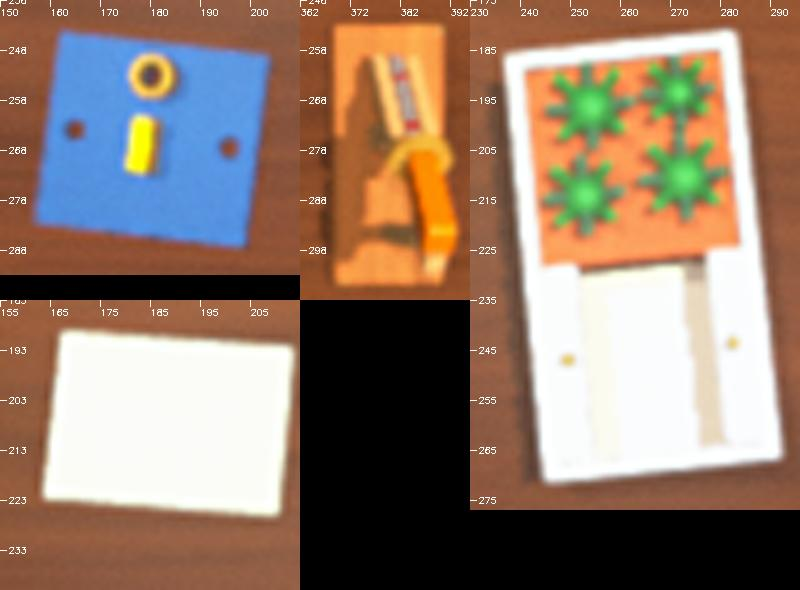

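Cover corners are at about (162,244), (204,249), (199,287) and (157,282) px, and the pins at (249.6,247) and (282.4,243.6) px. The rest base spans (369,253) to (391,305).

```bash
python3 - <<'E'
from h import *
c=r.camera_info("top")
def fit(name,px,z,loc):
    P=onz(c,np.array(px)-.4,z)[:,:2]; L=np.array(loc,float)/1000
    a=L-L.mean(0);b=P-P.mean(0)
    th=np.arctan2((a[:,0]*b[:,1]-a[:,1]*b[:,0]).sum(),(a*b).sum())
    Rm=np.array([[np.cos(th),-np.sin(th)],[np.sin(th),np.cos(th)]])
    t=P.mean(0)-Rm@L.mean(0); print(name,t.round(4),"yaw",th.round(4),"res mm",(1000*(P-L@Rm.T-t)).round(1).tolist())
def box(x,y): return [(x,y),(x,-y),(-x,-y),(-x,y)]
fit("cover",[(162,244.4),(204,249.4),(199,287.4),(157,282.4),(164.8,263.8),(195.8,267.6)],.008,box(56,62)+[(0,46),(0,-46)])
fit("tube",[(180.4,253.2)],.033,[(0,0)]) 
fit("planter",[(237,186),(283.6,181.4),(292.6,267),(245,271.4),(249.6,247),(282.4,243.6)],[.075]*4+[.085]*2,box(120,65)+[(-55,46),(-55,-46)])
fit("rest",[(368.6,253),(390.8,253),(390.8,305),(368.6,305)],.01,box(75,32))
fit("card",[(167.4,189.2),(213.4,192.4),(211,226.2),(163.8,222.6)],.002,box(50,70))
print("collar",onz(c,[(386,279)],.085),"end",onz(c,[(390,294)],.128))
from bench import r
o=r.get_obs();M=R.from_rotvec(o["orientation"]).as_matrix();print(M.round(4))
E
```

```text
cover [0.4554 0.28  ] yaw -0.0907 res mm [[-0.0, 1.0], [-0.7, -0.9], [0.2, -0.7], [0.1, 0.1], [0.5, 0.6], [0.0, 0.1]]
tube [0.4911 0.2759] yaw 0.0 res mm [[0.0, 0.0]]
planter [0.5702 0.0346] yaw 0.1196 res mm [[0.5, 1.2], [0.7, -1.2], [-1.0, -1.5], [-0.1, 0.3], [-0.1, -0.2], [0.0, 1.3]]
rest [ 0.4287 -0.3025] yaw -0.0035 res mm [[-0.4, 0.7], [0.9, -1.1], [0.2, -0.3], [-0.7, 0.7]]
card [0.6292 0.2642] yaw -0.0497 res mm [[1.2, 0.5], [0.7, 0.4], [-1.4, -1.6], [-0.5, 0.7]]
collar [[ 0.42795463 -0.30298102  0.085     ]] end [[ 0.3892087  -0.30242889  0.128     ]]
[[ 9.111e-01  4.121e-01 -7.000e-04]
 [ 4.121e-01 -9.111e-01  1.200e-03]
 [-1.000e-04 -1.400e-03 -1.000e+00]]
```

```bash
cat >> h.py <<'E'
def go(*wps):
    o=r.get_obs();M=R.from_rotvec(o["orientation"]).as_matrix();p=o["tcp_pos"];y0=np.arctan2(M[1,0],M[0,0])
    print("at",p.round(4),"yaw",y0.round(4),"F",o["contact_force"].round(2),"w",round(o["grip_width"],4),"gf",round(o["gripper_force"],1),"t",o["clock"])
    for x,y,z,w in wps:
        s=-((w-y0+np.pi)%(2*np.pi)-np.pi)
        d=M.T@(np.array([x,y,z])-p); print(np.round(d,4),round(s,4))
E
python3 -c "
from h import *
go((.5,-.35,.25,.2),(.6,-.05,.25,0),(.45,.28,.22,-.0907))"
```

```text
at [ 0.278  -0.6146  0.2306] yaw 0.4248 F [-0.79 -0.6  -0.11] w 0.0854 gf 0.0 t 0.15
[ 0.3113 -0.1496 -0.0193] 0.2248
[ 0.5261 -0.3817 -0.019 ] 0.4248
[ 0.5254 -0.7442  0.0115] 0.5155
```

Emit:
play_rows(
  targets="-1 0.311 -0.150 -0.019 0.225;-1 0.311 -0.150 -0.019 0.225;-1 0.311 -0.150 -0.019 0.225;-1 0.311 -0.150 -0.019 0.225;-1 0.311 -0.150 -0.019 0.225;-1 0.311 -0.150 -0.019 0.225;-1 0.311 -0.150 -0.019 0.225;-1 0.311 -0.150 -0.019 0.225",
)

```text
clock: 0.82
tcp_pos: [0.4926, -0.3579, 0.2497]
orientation: [-3.126, -0.313, 0.0]
contact_force: [0.5, -0.1, -0.6]
grip_width: 0.0853
gripper_force: 0.0
```

```bash
python3 -c "
from h import *
go((.6,-.05,.25,0),(.45,.28,.22,-.0907));print(r.get_obs()['joints'].round(2))"
```

```text
at [ 0.4926 -0.3579  0.2497] yaw 0.1997 F [ 0.49 -0.13 -0.57] w 0.0853 gf 0.0 t 0.8167
[ 0.1664 -0.2805 -0.0004] 0.1997
[ 0.0848 -0.6337  0.0297] 0.2904
[ 0.56  0.35 -0.04  1.7   0.02  1.09 -0.86]
```

Emit:
play_rows(
  targets="-1 0.166 -0.28 0 0.2;-1 0.166 -0.28 0 0.2;-1 0.166 -0.28 0 0.2;-1 0.166 -0.28 0 0.2;-1 0.166 -0.28 0 0.2;-1 0.166 -0.28 0 0.2;-1 0.166 -0.28 0 0.2;-1 0.166 -0.28 0 0.2",
)

```text
clock: 1.48
tcp_pos: [0.5992, -0.049, 0.2495]
orientation: [-3.141, -0.003, 0.0]
contact_force: [1.2, -0.4, -0.3]
grip_width: 0.0854
gripper_force: 0.0
```

```bash
python3 -c "
from h import *
go((.4514,.2804,.22,-.0907))"
```

```text
at [ 0.5992 -0.049   0.2495] yaw 0.0016 F [ 1.24 -0.4  -0.3 ] w 0.0854 gf 0.0 t 1.4833
[-0.1473 -0.3296  0.0298] 0.0923
```

Emit:
play_rows(
  targets="-1 -0.147 -0.330 0.03 0.092;-1 -0.147 -0.330 0.03 0.092;-1 -0.147 -0.330 0.03 0.092;-1 -0.147 -0.330 0.03 0.092;-1 -0.147 -0.330 0.03 0.092;-1 -0.147 -0.330 0.03 0.092;-1 -0.147 -0.330 0.03 0.092;-1 -0.147 -0.330 0.03 0.092",
)

```text
clock: 2.15
tcp_pos: [0.4626, 0.2525, 0.2219]
orientation: [3.138, -0.145, 0.0]
contact_force: [0.5, 1.3, -0.2]
grip_width: 0.0854
gripper_force: 0.0
```

Emit:
play_rows(
  targets="-1 0 -0.025 0 0;-1 0 -0.025 0 0;-1 0 -0.025 0 0;-1 0 -0.025 0 0",
)

```text
clock: 2.48
tcp_pos: [0.4663, 0.275, 0.2217]
orientation: [3.137, -0.146, -0.001]
contact_force: [1.1, -1.1, -0.1]
grip_width: 0.0851
gripper_force: 0.0
```

```bash
python3 - <<'E'
from h import *
go((.4514,.2804,.028,-.0907))
c=r.camera_info("wrist");im=r.grab_frame("wrist")[:,:,::-1].copy();cv2.imwrite("w1.png",im)
a=-.0907;Rm=R.from_euler('z',a).as_matrix()
L=np.array([(56,62,8),(56,-62,8),(-56,-62,8),(-56,62,8),(0,46,8),(0,-46,8),(36,0,33),(-4,0,38)])/1000
q=proj(c,L@Rm.T+[.4554,.28,0]);print(q.round(0).tolist())
b=cv2.resize(im,None,fx=1.42,fy=1.42)
for u in q: cv2.drawMarker(b,tuple(int(v*1.42) for v in u),(0,0,255),0,14,1)
cv2.imwrite("pics/w1.png",b)
E
```

```text
at [0.4663 0.275  0.2217] yaw -0.093 F [ 1.11 -1.13 -0.07] w 0.0851 gf 0.0 t 2.4833
[-0.0153 -0.0042  0.1937] -0.0023
[[218.0, 144.0], [330.0, 144.0], [325.0, 237.0], [223.0, 238.0], [234.0, 193.0], [314.0, 193.0], [274.0, 165.0], [274.0, 203.0]]
```

View pics/w1.png

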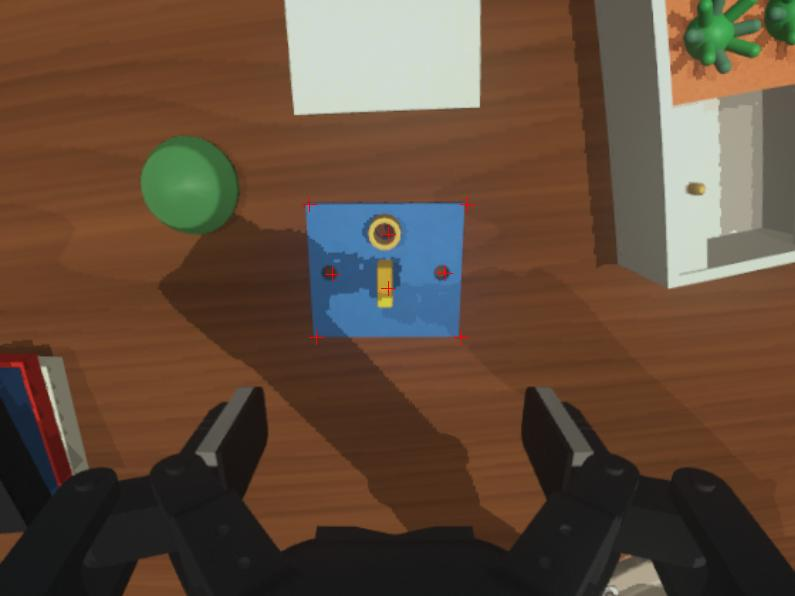

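The predicted cover points (red crosses) match the picture within about 1 px (1 mm), and the tab lies at about (385,285). I'll descend and grip.

Emit:
play_rows(
  targets="-1 -0.015 -0.005 0.04 -0.002;-1 -0.015 -0.005 0.08 -0.002;-1 -0.015 -0.005 0.12 -0.002;-1 -0.015 -0.005 0.14 -0.002;-1 -0.015 -0.005 0.16 -0.002;-1 -0.015 -0.005 0.18 -0.002;-1 -0.015 -0.005 0.18 -0.002;-1 -0.015 -0.005 0.18 -0.002",
)

```text
clock: 3.2
tcp_pos: [0.4516, 0.2806, 0.0415]
orientation: [3.136, -0.145, -0.002]
contact_force: [-0.3, 0.1, 0.1]
grip_width: 0.0852
gripper_force: 0.0
```

```bash
python3 -c "
from h import *
go((.4514,.281,.014,-.0907))"
```

```text
at [0.4516 0.2806 0.0415] yaw -0.0922 F [-0.3   0.15  0.11] w 0.0852 gf 0.0 t 3.2
[-0.0002 -0.0004  0.0275] -0.0015
```

Emit:
play_rows(
  targets="-1 0 0 0.014 0;-1 0 0 0.027 0;-1 0 0 0.027 0;0 0 0 0.027 0;0.3 0 0 0.027 0;1 0 0 0.027 0;1 0 0 0.027 0;1 0 0 0.027 0",
  squeeze=60,
)

```text
clock: 3.87
tcp_pos: [0.452, 0.2826, 0.0157]
orientation: [-3.138, 0.142, -0.001]
contact_force: [0.8, -0.5, -0.5]
grip_width: 0.0254
gripper_force: 0.0
```

Emit:
play_rows(
  targets="1 0 0 0 0;1 0 0 0 0;1 0 0 0 0;1 0 0 0 0;1 0 0 0 0;1 0 0 0 0",
)

```text
clock: 4.37
tcp_pos: [0.452, 0.2827, 0.0156]
orientation: [-3.138, 0.142, -0.001]
contact_force: [-1.0, -0.3, 6.1]
grip_width: 0.0109
gripper_force: 59.5
```

```bash
python3 -c "
from h import *
go((.4514,.281,.16,-.0907))"
```

```text
at [0.452  0.2827 0.0156] yaw -0.0901 F [-0.98 -0.25  6.14] w 0.0109 gf 59.5 t 4.3667
[-0.0003  0.0017 -0.1444] 0.0006
```

Emit:
play_rows(
  targets="1 0 0 -0.02 0;1 0 0 -0.05 0;1 0 0 -0.08 0;1 0 0 -0.11 0;1 0 0 -0.14 0;1 0 0 -0.17 0;1 0 0 -0.185 0;1 0 0 -0.185 0",
)

```text
clock: 5.03
tcp_pos: [0.4532, 0.2836, 0.2035]
orientation: [-3.135, 0.142, -0.008]
contact_force: [1.3, -0.3, -1.9]
grip_width: 0.0106
gripper_force: 59.0
```

```bash
python3 -c "
from h import *
go((.44,.19,.20,.1196))"
```

```text
at [0.4532 0.2836 0.2035] yaw -0.0904 F [ 1.34 -0.25 -1.89] w 0.0106 gf 59.0 t 5.0333
[-0.0047  0.0944  0.0031] -0.21
```

Emit:
play_rows(
  targets="1 -0.001 0.02 0.0 -0.05;1 -0.002 0.045 0.0 -0.1;1 -0.003 0.07 0.0 -0.16;1 -0.005 0.094 0.0 -0.21;1 -0.005 0.094 0.0 -0.21;1 -0.005 0.094 0.0 -0.21;1 -0.005 0.094 0.0 -0.21;1 -0.005 0.094 0.0 -0.21",
)

```text
clock: 5.7
tcp_pos: [0.4379, 0.1902, 0.1994]
orientation: [-3.136, -0.19, 0.001]
contact_force: [0.4, -0.3, -2.2]
grip_width: 0.0105
gripper_force: 59.1
```

```bash
python3 - <<'E'
from h import *
go((.5,.028,.20,.1196))
c=r.camera_info("wrist");im=r.grab_frame("wrist")[:,:,::-1].copy();cv2.imwrite("w2.png",im)
o=r.get_obs();M=R.from_rotvec(o["orientation"]).as_matrix();p=o["tcp_pos"]
# held cover: tool frame; underside 15.6 mm below tcp
L=np.array([(56,62,8),(56,-62,8),(-56,-62,8),(-56,62,8),(0,46,8),(0,-46,8),(36,0,33),(-4,0,38)])/1000
C=(L*[1,-1,-1]+[.004,0,.0156])
q=proj(c,C@M.T+p); print(q.round(1).tolist())
a=.1196;Rm=R.from_euler('z',a).as_matrix()
P=np.array([(-55,46,85),(-55,-46,85),(-120,65,75),(-120,-65,75),(120,65,75)])/1000@Rm.T+[.5702,.0346,0]
q2=proj(c,P);print(q2.round(1).tolist())
b=cv2.resize(im,None,fx=1.42,fy=1.42,interpolation=cv2.INTER_CUBIC)
for u in np.r_[q,q2]: cv2.drawMarker(b,tuple(int(v*1.42+.7) for v in u),(0,0,255),0,12,1)
cv2.imwrite("pics/w2.png",b)
E
```

```text
at [0.4379 0.1902 0.1994] yaw 0.1209 F [ 0.38 -0.33 -2.21] w 0.0105 gf 59.1 t 5.7
[ 0.0421  0.1685 -0.0007] 0.0013
[[147.7, 155.4], [408.7, 155.3], [383.1, 346.8], [173.1, 347.2], [190.9, 262.1], [365.5, 261.9], [278.6, 211.4], [278.6, 301.6]]
[[431.5, 140.9], [535.8, 143.5], [395.4, 213.4], [530.3, 213.5], [423.7, -101.8]]
```

View pics/w2.png

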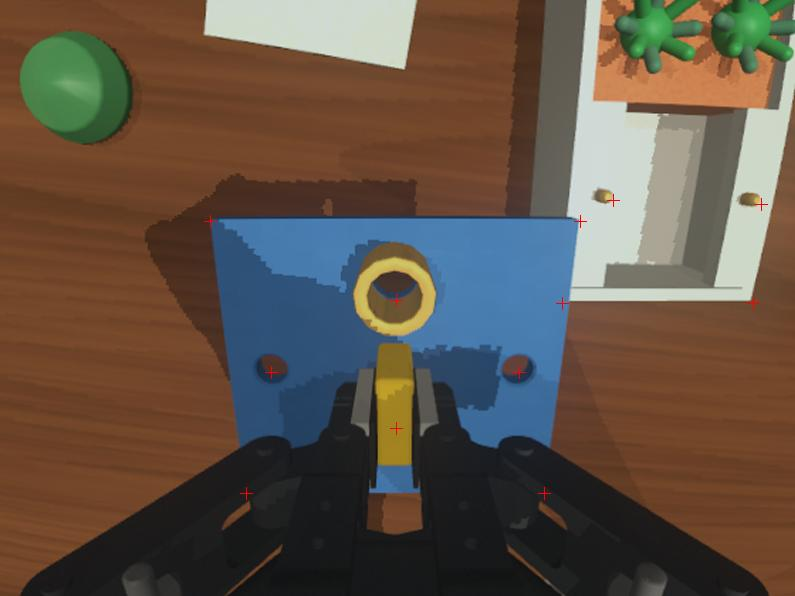

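The cover hangs centred and holds the tool's yaw: the holes are at (271,367) and (517,368), about 1.3 mm ahead of the prediction. The pins appear about 6 px left of the prediction, so I'll enlarge them.

```bash
python3 - <<'E'
import cv2,numpy as np
im=cv2.imread("w2.png")
def crop(x0,y0,w,h,s):
    c=cv2.resize(im[y0:y0+h,x0:x0+w],None,fx=s,fy=s,interpolation=cv2.INTER_CUBIC)
    for i in range(0,w,10):
        cv2.line(c,(i*s,0),(i*s,6),(0,0,255),1); cv2.putText(c,str(x0+i),(i*s,15),0,.35,(0,0,255),1)
    for j in range(0,h,10):
        cv2.line(c,(0,j*s),(6,j*s),(0,0,255),1); cv2.putText(c,str(y0+j),(8,j*s+3),0,.35,(0,0,255),1)
    return c
o=np.zeros((600,800,3),np.uint8)
o[:325,:800]=crop(402,120,160,65,5)
o[325:600,:240]=crop(175,240,48,55,5);o[325:600,250:490]=crop(345,240,48,55,5)
o[325:600,495:795]=crop(490,172,60,55,5)
cv2.imwrite("pics/w2c.png",o)
E
```

```text
Traceback (most recent call last):
ValueError: could not broadcast input array from shape (325,790,3) into shape (325,800,3)
```

```bash
python3 - <<'E'
import cv2,numpy as np
im=cv2.imread("w2.png")
def crop(x0,y0,w,h,s):
    c=cv2.resize(im[y0:y0+h,x0:x0+w],None,fx=s,fy=s,interpolation=cv2.INTER_CUBIC)
    for i in range(0,w,10):
        cv2.line(c,(i*s,0),(i*s,6),(0,0,255),1); cv2.putText(c,str(x0+i),(i*s,15),0,.35,(0,0,255),1)
    for j in range(0,h,10):
        cv2.line(c,(0,j*s),(6,j*s),(0,0,255),1); cv2.putText(c,str(y0+j),(8,j*s+3),0,.35,(0,0,255),1)
    return c
o=np.zeros((600,800,3),np.uint8)
o[:325,:790]=crop(402,120,158,65,5)
o[325:600,:240]=crop(175,240,48,55,5);o[325:600,250:490]=crop(345,240,48,55,5)
o[325:600,495:795]=crop(490,172,60,55,5)
cv2.imwrite("pics/w2c.png",o)
E
```

```text
(no output)
```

View pics/w2c.png

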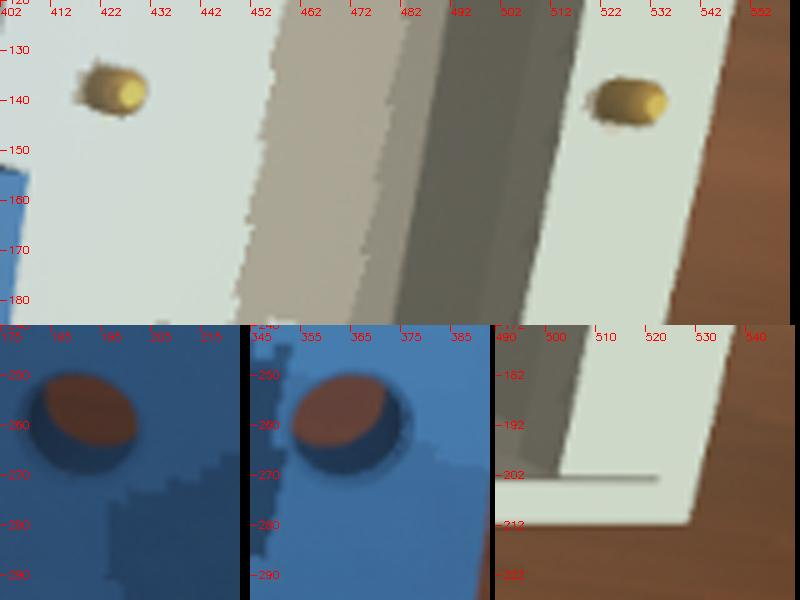

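Pin tops are at raw (427.8,138.2) and (533,140.6), and the cover's holes at (191.2,259.3) and (365.2,259.5). I'll compute the relative shift.

```bash
python3 - <<'E'
from h import *
c=r.camera_info("wrist");o=r.get_obs();p=o["tcp_pos"]
M=R.from_rotvec(o["orientation"]).as_matrix();w=np.arctan2(M[1,0],M[0,0])
pins=onz(c,[(427.8,138.2),(533,140.6)],.085)
for zz in (.0156,.017): 
  h=onz(c,[(191.2,259.3),(365.2,259.5)],p[2]-zz+.008)
  f=lambda q:(q.mean(0).round(4),np.linalg.norm(q[0]-q[1]).round(4),np.arctan2(-(q[0]-q[1])[0],(q[0]-q[1])[1]).round(4))
  print("pins",f(pins),"holes",f(h),"tool yaw",w)
  hm=h.mean(0)-p; print("hole mid in tool",(M.T@hm).round(4))
  dy=f(pins)[2]-f(h)[2]
  t=w+dy; m=(M.T@hm); off=np.array([[np.cos(t),np.sin(t)],[np.sin(t),-np.cos(t)]])@m[:2]
  tgt=pins.mean(0)[:2]-off; print("target tcp",tgt.round(4),t)
  go((*tgt,.2,t))
E
```

```text
pins (array([0.5175, 0.0316, 0.085 ]), np.float64(0.0923), np.float64(0.1224)) holes (array([0.4434, 0.191 , 0.1919]), np.float64(0.0915), np.float64(0.1189)) tool yaw 0.12108238825533299
hole mid in tool [ 0.0055 -0.0001  0.0076]
target tcp [0.5121 0.0308] 0.12458238825533298
at [0.4379 0.1903 0.1995] yaw 0.1211 F [-0.04  0.01 -3.1 ] w 0.0106 gf 59.1 t 5.75
[ 0.0543  0.1673 -0.0006] -0.0035
pins (array([0.5175, 0.0316, 0.085 ]), np.float64(0.0923), np.float64(0.1224)) holes (array([0.4427, 0.1909, 0.1905]), np.float64(0.0924), np.float64(0.1189)) tool yaw 0.12108238825533299
hole mid in tool [ 0.0049 -0.0001  0.009 ]
target tcp [0.5127 0.0309] 0.12458238825533298
at [0.4379 0.1903 0.1995] yaw 0.1211 F [-0.04  0.01 -3.1 ] w 0.0106 gf 59.1 t 5.75
[ 0.055   0.1673 -0.0006] -0.0035
```

Emit:
play_rows(
  targets="1 0.01 0.03 0 0;1 0.02 0.06 0 -0.002;1 0.03 0.09 0 -0.002;1 0.04 0.12 0 -0.002;1 0.05 0.15 0 -0.002;1 0.0545 0.1675 0 -0.002;1 0.0545 0.1675 0 -0.002;1 0.0545 0.1675 0 -0.002",
)

```text
clock: 6.42
tcp_pos: [0.5126, 0.0291, 0.1996]
orientation: [-3.136, -0.189, 0.001]
contact_force: [0.2, 0.1, -3.0]
grip_width: 0.0106
gripper_force: 59.2
```

Emit:
play_rows(
  targets="1 0 0 0.025 0;1 0 0 0.05 0;1 0 0 0.075 0;1 0 0 0.085 0;1 0 0 0.085 0;1 0 0 0.085 0",
)

```text
clock: 6.92
tcp_pos: [0.5123, 0.0306, 0.1152]
orientation: [-3.135, -0.194, 0.001]
contact_force: [0.3, 0.3, -2.7]
grip_width: 0.0109
gripper_force: 59.1
```

```bash
python3 -c "
from h import *
go((.5123,.0306,.1025,.1225))"
```

```text
at [0.5123 0.0306 0.1152] yaw 0.1235 F [ 0.35  0.28 -2.72] w 0.0109 gf 59.1 t 6.9167
[0.     0.     0.0127] 0.001
```

Emit:
play_rows(
  targets="1 0 0 0.006 0;1 0 0 0.012 0;1 0 0 0.016 0;1 0 0 0.019 0;1 0 0 0.019 0;1 0 0 0.019 0",
)

```text
clock: 7.42
tcp_pos: [0.5122, 0.0293, 0.096]
orientation: [3.136, 0.191, -0.0]
contact_force: [-0.1, 0.5, -1.3]
grip_width: 0.0109
gripper_force: 59.2
```

```bash
python3 -c "
from h import *
go((.5123,.0306,.0905,.1225));print(r.get_obs()['moment'].round(2))"
```

```text
at [0.5122 0.0293 0.096 ] yaw 0.1216 F [-0.07  0.51 -1.26] w 0.0109 gf 59.2 t 7.4167
[ 0.0002 -0.0012  0.0055] -0.0009
[0.05 0.01 0.02]
```

Emit:
play_rows(
  targets="1 0 0 0.002 0;1 0 0 0.004 0;1 0 0 0.005 0;1 0 0 0.006 0;1 0 0 0.006 0;1 0 0 0.006 0",
)

```text
clock: 7.92
tcp_pos: [0.5122, 0.0294, 0.0906]
orientation: [3.136, 0.191, -0.0]
contact_force: [-2.8, -0.3, 4.9]
grip_width: 0.011
gripper_force: 60.3
```

```bash
python3 -c "
from h import *
go((.5123,.0306,.0905,.1225));print(r.get_obs()['moment'].round(2))"
```

```text
at [0.5122 0.0294 0.0906] yaw 0.1217 F [-2.77 -0.32  4.86] w 0.011 gf 60.3 t 7.9167
[ 0.0002 -0.0012  0.0001] -0.0008
[-0.05  0.55 -0.05]
```

Emit:
play_rows(
  targets="0.7 0 0 0 0;0.3 0 0 0 0;-1 0 0 0 0;-1 0 0 0 0;-1 0 0 0 0;-1 0 0 0 0;-1 0 0 -0.02 0;-1 0 0 -0.05 0",
)

```text
clock: 8.58
tcp_pos: [0.51, 0.0292, 0.1382]
orientation: [3.135, 0.192, -0.01]
contact_force: [0.4, -0.1, 0.3]
grip_width: 0.0855
gripper_force: 0.0
```

Emit:
play_rows(
  targets="-1 0 0 -0.03 0;-1 0 0 -0.07 0;-1 0 0 -0.11 0;-1 0 0 -0.14 0;-1 0 0 -0.14 0",
)

```text
clock: 9.0
tcp_pos: [0.5158, 0.0301, 0.2869]
orientation: [-3.135, -0.191, -0.018]
contact_force: [0.7, -0.1, -0.9]
grip_width: 0.0854
gripper_force: 0.0
```

```bash
python3 - <<'E'
from h import *
go((.44,-.12,.26,.05),(.40,-.30,.26,-.0035))
c=r.camera_info("wrist");im=r.grab_frame("wrist")[:,:,::-1].copy();cv2.imwrite("w3.png",im)
a=.122;Rm=R.from_euler('z',a).as_matrix()
P=np.array([(-55,46,85),(-55,-46,85),(-55+36,0,108),(-111,62,83),(-111,-62,83),(1,62,83),(1,-62,83),(-59,0,113)])/1000@Rm.T+[.5175+.055*np.cos(a),.0305+.055*np.sin(a),0]
print(np.array([-19,0,108])/1000@Rm.T+[.5175+.055*np.cos(a),.0305+.055*np.sin(a),0])
q=proj(c,P)
b=cv2.resize(im,None,fx=1.42,fy=1.42,interpolation=cv2.INTER_CUBIC)
for u in q: cv2.drawMarker(b,tuple(int(v*1.42+.7) for v in u),(0,0,255),0,12,1)
cv2.imwrite("pics/w3.png",b)
E
```

```text
at [0.5158 0.0301 0.2869] yaw 0.1216 F [ 0.68 -0.09 -0.86] w 0.0854 gf 0.0 t 9.0
[-0.0937  0.1398  0.0258] 0.0716
[-0.1553  0.3136  0.0251] 0.1251
[0.55323242 0.03488111 0.108     ]
```

View pics/w3.png

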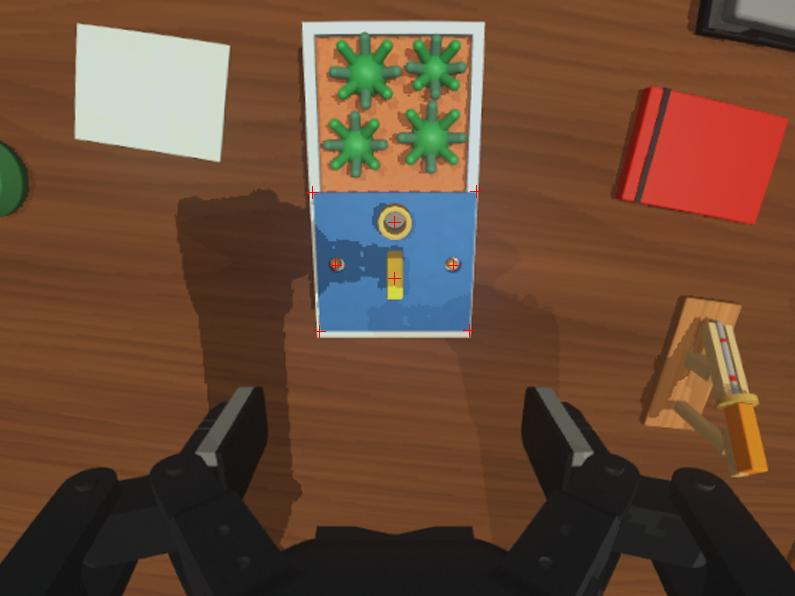

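The cover is seated: both pins show in the holes at (337,264) and (453,264), and the predicted points match. I'll check the dipstick estimate against this same view, where the collar is at about (738,400) and the handle end at about (752,472).

```bash
python3 - <<'E'
from h import *
c=r.camera_info("wrist")
s=.7071
def dp(x0,y0,z): return [x0-z*s,y0,.078+z*s]
P=[dp(.4305,-.3002,z/1000) for z in(3,6,66,66,-80)];print((proj(c,P)*1.42).round(0).tolist())
B=[(.4305+a,-.3002+b,.01) for a,b in((.075,.032),(.075,-.032),(-.075,-.032),(-.075,.032))];print((proj(c,B)*1.42).round(0).tolist())
E
```

```text
[[740.0, 400.0], [741.0, 404.0], [756.0, 471.0], [756.0, 471.0], [719.0, 319.0]]
[[689.0, 294.0], [745.0, 302.0], [698.0, 429.0], [646.0, 424.0]]
```

Emit:
play_rows(
  targets="-1 -0.025 0.035 0.005 0.03;-1 -0.05 0.07 0.01 0.05;-1 -0.07 0.105 0.02 0.07;-1 -0.094 0.14 0.026 0.09;-1 -0.109 0.18 0.026 0.1;-1 -0.125 0.22 0.026 0.125;-1 -0.14 0.26 0.026 0.125;-1 -0.15 0.3 0.026 0.125",
)

```text
clock: 9.72
tcp_pos: [0.3986, -0.2809, 0.2529]
orientation: [-3.141, 0.006, 0.003]
contact_force: [1.3, -0.0, -0.4]
grip_width: 0.0851
gripper_force: 0.0
```

Emit:
play_rows(
  targets="-1 0 0.013 0 0;-1 0 0.013 0 0;-1 0 0.013 0 0",
)

```text
clock: 9.97
tcp_pos: [0.4, -0.2924, 0.2527]
orientation: [-3.14, 0.008, 0.003]
contact_force: [0.1, 1.1, 0.5]
grip_width: 0.0851
gripper_force: 0.0
```

```bash
python3 - <<'E'
from h import *
go((.4036,-.2995,.086,-.002))
c=r.camera_info("wrist");im=r.grab_frame("wrist")[:,:,::-1].copy();cv2.imwrite("w4.png",im)
s=.7071
P=[(.4305-z*s/1000,-.2995,.078+z*s/1000) for z in(3,66,-80)]
b=cv2.resize(im,None,fx=1.42,fy=1.42,interpolation=cv2.INTER_CUBIC)
for u in proj(c,P): cv2.drawMarker(b,tuple(int(v*1.42+.7) for v in u),(255,0,0),0,12,1)
cv2.imwrite("pics/w4.png",b)
E
```

```text
at [ 0.4    -0.2924  0.2527] yaw -0.005 F [0.08 1.07 0.52] w 0.0851 gf 0.0 t 9.9667
[0.004  0.0073 0.1667] -0.003
```

View pics/w4.png

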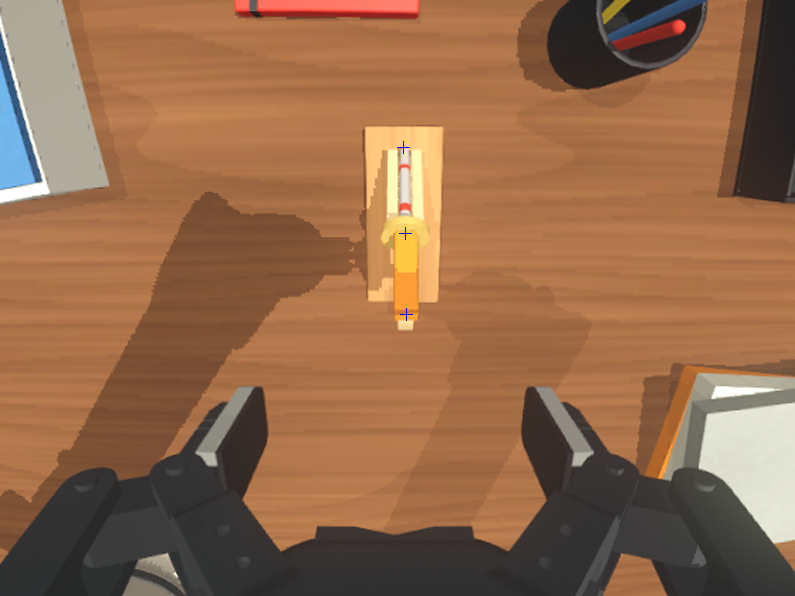

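The predicted axis (blue crosses) runs along the dipstick, so I can descend and grip.

Emit:
play_rows(
  targets="-1 0.004 0.007 0.03 -0.003;-1 0.004 0.007 0.06 -0.003;-1 0.005 0.007 0.09 -0.003;-1 0.005 0.007 0.12 -0.003;-1 0.005 0.007 0.14 -0.003;-1 0.005 0.007 0.155 -0.003;-1 0.005 0.007 0.166 -0.003;-1 0.005 0.007 0.166 -0.003",
)

```text
clock: 10.68
tcp_pos: [0.405, -0.297, 0.0859]
orientation: [-3.139, -0.004, 0.005]
contact_force: [-0.5, -0.5, -0.4]
grip_width: 0.0852
gripper_force: 0.0
```

Emit:
play_rows(
  targets="0 0 0 0 0;0.4 0 0 0 0;1 0 0 0 0;1 0 0 0 0;1 0 0 0 0;1 0 0 0 0;1 0 0 0 0;1 0 0 0 0",
  squeeze=40,
)

```text
clock: 11.35
tcp_pos: [0.4061, -0.2998, 0.0887]
orientation: [3.141, -0.001, 0.001]
contact_force: [-1.5, 0.9, 5.4]
grip_width: 0.0154
gripper_force: 39.3
```

```bash
python3 -c "
from h import *
go((.4036,-.2995,.086,-.002))"
```

```text
at [ 0.4061 -0.2998  0.0887] yaw -0.0005 F [-1.51  0.87  5.44] w 0.0154 gf 39.3 t 11.35
[-0.0025 -0.0003  0.0027] 0.0015
```

Emit:
play_rows(
  targets="1 0 0 -0.015 0;1 0 0 -0.04 0;1 0 0 -0.07 0;1 0 0 -0.10 0;1 0 0 -0.13 0;1 0 0 -0.15 0;1 0 0 -0.15 0;1 0 0 -0.15 0",
)

```text
clock: 12.02
tcp_pos: [0.4061, -0.2997, 0.2388]
orientation: [3.141, -0.0, 0.003]
contact_force: [-0.6, 0.0, -2.1]
grip_width: 0.0155
gripper_force: 39.1
```

```bash
python3 -c "
from h import *
go((.6313,-.1167,.24,1.693));print(r.get_obs()['joints'].round(2))"
```

```text
at [ 0.4061 -0.2997  0.2388] yaw -0.0003 F [-0.59  0.02 -2.05] w 0.0155 gf 39.1 t 12.0167
[ 0.2251 -0.1831 -0.001 ] -1.6933
[ 0.44  0.19  0.08  1.95 -0.02  1.   -1.04]
```

Emit:
play_rows(
  targets="1 0.02 -0.02 0 -0.1;1 0.05 -0.045 0 -0.22;1 0.08 -0.07 0 -0.34;1 0.11 -0.095 0 -0.46;1 0.14 -0.12 0 -0.58;1 0.17 -0.145 0 -0.70;1 0.20 -0.165 0 -0.82;1 0.225 -0.183 0 -0.94",
)

```text
clock: 12.68
tcp_pos: [0.6316, -0.1139, 0.2355]
orientation: [-2.793, -1.432, 0.003]
contact_force: [-0.4, 0.4, -0.6]
grip_width: 0.0152
gripper_force: 39.1
```

Emit:
play_rows(
  targets="1 0 0 0 -0.12;1 0 0 0 -0.24;1 0 0 0 -0.36;1 0 0 0 -0.48;1 0 0 0 -0.6;1 0 0 0 -0.71;1 0 0 0 -0.753;1 0 0 0 -0.753",
)

```text
clock: 13.35
tcp_pos: [0.6296, -0.1165, 0.2355]
orientation: [-2.078, -2.352, 0.003]
contact_force: [0.1, 0.3, -0.5]
grip_width: 0.0152
gripper_force: 39.2
```

```bash
python3 - <<'E'
from h import *
a=.122;Rm=R.from_euler('z',a).as_matrix()
w=lambda x,y,z:(*(Rm@[x/1000,y/1000,0]+[.5721,.0372,0])[:2],z,1.571+a)
go(w(40,-160,.115),w(40,-69,.14))
E
```

```text
at [ 0.6296 -0.1165  0.2355] yaw 1.6943 F [ 0.09  0.29 -0.53] w 0.0152 gf 39.2 t 13.35
[-0.0006  0.0021  0.1205] 0.0013
[0.0904 0.0021 0.0956] 0.0013
```

Emit:
play_rows(
  targets="1 0 0.002 0.03 0;1 0 0.002 0.06 0;1 0 0.002 0.09 0;1 0 0.002 0.12 0;1 0 0.002 0.12 0;1 0 0.002 0.12 0",
)

```text
clock: 13.85
tcp_pos: [0.6309, -0.1161, 0.1157]
orientation: [-2.08, -2.348, 0.005]
contact_force: [0.4, 0.0, -0.3]
grip_width: 0.0155
gripper_force: 39.3
```

Emit:
play_rows(
  targets="1 0.008 0 0 0;1 0.014 0 0 0;1 0.02 0 0 0;1 0.026 0 -0.002 0;1 0.032 0 -0.004 0;1 0.038 0 -0.006 0",
  squeeze=20,
)

```text
clock: 14.35
tcp_pos: [0.6302, -0.0814, 0.1272]
orientation: [2.08, 2.345, 0.0]
contact_force: [-0.2, -7.0, 3.0]
grip_width: 0.0152
gripper_force: 40.7
```

```bash
python3 - <<'E'
from h import *
a=.122;Rm=R.from_euler('z',a).as_matrix()
w=lambda x,y,z:(*(Rm@[x/1000,y/1000,0]+[.5721,.0372,0])[:2],z,1.571+a)
go(w(40,-69,.14));print(r.get_obs()["moment"].round(2))
im=r.grab_frame("scene")[:,:,::-1];cv2.imwrite("s1.png",im)
q=proj(r.camera_info("scene"),[r.get_obs()["tcp_pos"]])[0];print(q)
x,y=int(q[0])-80,int(q[1])-60
cv2.imwrite("pics/s1.png",cv2.resize(im[y:y+120,x:x+160],None,fx=5,fy=5,interpolation=cv2.INTER_CUBIC))
E
```

```text
at [ 0.6302 -0.0814  0.1272] yaw 1.6906 F [-0.23 -6.98  2.98] w 0.0152 gf 40.7 t 14.35
[ 0.0558 -0.0033 -0.0131] -0.0024
[-1.83 -0.11 -0.01]
[258.41533549 212.07196517]
```

View pics/s1.png

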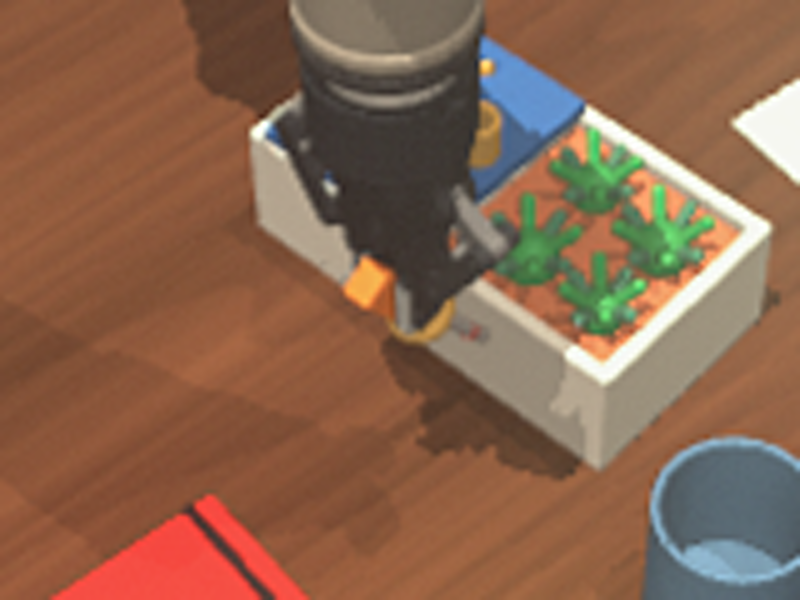

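The dipstick tip presses on the planter's -y wall, with the handle at (370,283) and the rod running to (480,330). It is pivoting in the grip, so I'll carry on.

Emit:
play_rows(
  targets="1 0.007 -0.002 -0.002 0;1 0.014 -0.003 -0.005 0;1 0.02 -0.003 -0.008 0;1 0.026 -0.003 -0.01 0;1 0.032 -0.003 -0.013 0;1 0.037 -0.003 -0.013 0;1 0.041 -0.003 -0.013 0;1 0.041 -0.003 -0.013 0",
  squeeze=20,
)

```text
clock: 15.07
tcp_pos: [0.6201, -0.037, 0.1372]
orientation: [-2.08, -2.354, -0.0]
contact_force: [0.8, -3.4, -0.3]
grip_width: 0.0152
gripper_force: 42.1
```

```bash
python3 - <<'E'
from h import *
a=.122;Rm=R.from_euler('z',a).as_matrix()
w=lambda x,y,z:(*(Rm@[x/1000,y/1000,0]+[.5721,.0372,0])[:2],z,1.571+a)
go(w(40,-69,.14));print(r.get_obs()["moment"].round(2))
E
```

```text
at [ 0.6201 -0.037   0.1372] yaw 1.6942 F [ 0.8  -3.41 -0.29] w 0.0152 gf 42.1 t 15.0667
[ 0.0105  0.0014 -0.0028] 0.0012
[-0.83 -0.36  0.04]
```

Emit:
play_rows(
  targets="1 0.004 0.001 -0.002 0;1 0.008 0.001 -0.003 0;1 0.011 0.001 -0.003 0;1 0.011 0.001 -0.003 0;1 0.011 0.001 -0.003 0",
)

```text
clock: 15.48
tcp_pos: [0.6193, -0.0266, 0.1397]
orientation: [-2.08, -2.352, 0.001]
contact_force: [-0.2, -2.5, -1.2]
grip_width: 0.0153
gripper_force: 42.2
```

```bash
python3 - <<'E'
from h import *
a=.122;Rm=R.from_euler('z',a).as_matrix()
w=lambda x,y,z:(*(Rm@[x/1000,y/1000,0]+[.5721,.0372,0])[:2],z,1.571+a)
go(w(40,-69,.14),w(40,-90,.21));print(r.get_obs()["moment"].round(2))
E
```

```text
at [ 0.6193 -0.0266  0.1397] yaw 1.6932 F [-0.17 -2.5  -1.19] w 0.0153 gf 42.2 t 15.4833
[ 0.0001  0.0009 -0.0003] 0.0002
[-0.0209  0.0008 -0.0704] 0.0002
[-0.64  0.2  -0.04]
```

Emit:
play_rows(
  targets="1 -0.015 0 -0.01 0;1 -0.03 0 -0.04 0;1 -0.045 0 -0.07 0;1 -0.06 0 -0.10 0;1 -0.06 0 -0.11 0;1 -0.06 0 -0.11 0;1 -0.06 0 -0.11 0",
  squeeze=40,
)

```text
clock: 16.07
tcp_pos: [0.627, -0.085, 0.2495]
orientation: [-2.08, -2.353, -0.002]
contact_force: [-0.4, -0.1, -1.7]
grip_width: 0.0152
gripper_force: 42.2
```

```bash
python3 - <<'E'
from h import *
go((.5532,.0349,.25,1.693))
o=r.get_obs();M=R.from_rotvec(o["orientation"]).as_matrix();p=o["tcp_pos"]
out=np.zeros((600,800,3),np.uint8)
for i,n in enumerate(("scene","wrist")):
    c=r.camera_info(n);im=r.grab_frame(n)[:,:,::-1].copy();cv2.imwrite(f"v_{n}.png",im)
    # vertical dipstick: grasp at tool z -.019 ; tip at +.118-.019
    P=np.array([(0,0,-.019),(0,0,.019),(0,0,.099)])@M.T+p
    q=proj(c,P);print(n,q.round(1).tolist())
    s=5 if i==0 else 4
    w=80 if i==0 else 100;h=600//s
    cx,cy=q[1:].mean(0).astype(int);x0=np.clip(cx-w//2,0,560-w);y0=np.clip(cy-h//2,0,420-h)
    k=cv2.resize(im[y0:y0+h,x0:x0+w],None,fx=s,fy=s,interpolation=cv2.INTER_CUBIC)
    for u in q[1:]: cv2.drawMarker(k,tuple(int((u[j]-(x0,y0)[j]+.5)*s) for j in(0,1)),(255,0,255),0,14,1)
    print(x0,y0,s); out[:k.shape[0],400*i:400*i+400]=k
cv2.imwrite("pics/v.png",out)
E
```

```text
at [ 0.627  -0.085   0.2495] yaw 1.6941 F [-0.4  -0.11 -1.65] w 0.0152 gf 42.2 t 16.0667
[ 0.128  -0.0585 -0.0003] 0.0011
scene [[253.8, 171.9], [254.4, 183.6], [255.5, 206.4]]
214 135 5
wrist [[278.3, 299.6], [278.3, 261.1], [278.2, 215.5]]
228 163 4
```

View pics/v.png

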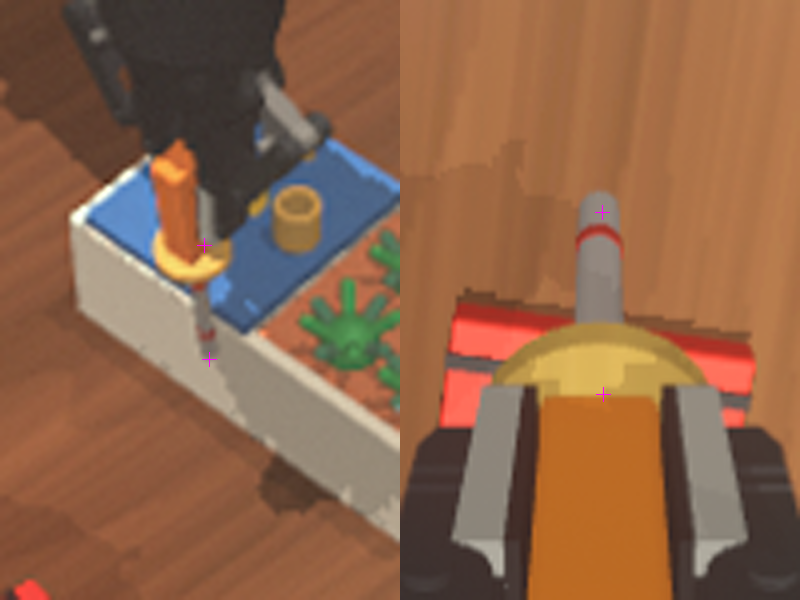

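The tip leans slightly ahead, at wrist raw about (277.6,211.8) against a predicted (278.2,215.5), a lean of about 6°. I'll place the tip over the tube.

```bash
python3 - <<'E'
from h import *
o=r.get_obs();M=R.from_rotvec(o["orientation"]).as_matrix();p=o["tcp_pos"];c=r.camera_info("wrist")
for z in (.095,.099): 
    t=onz(c,[(277.6,211.8)],p[2]-z)[0]; print("tip in tool",(M.T@(t-p)).round(4))
# scene: tip (209,352)->
cs=r.camera_info("scene"); t2=onz(cs,[(214+209/5-.4,135+354/5-.4)],p[2]-.099)[0];print("scene tip tool",(M.T@(t2-p)).round(4))
# tube mouth by scene now: centre approx (297,206)
print("tube scene",onz(cs,[(214+297/5-.4,135+206/5-.4)],.108))
cw=cv2.imread("w3.png");print(p)
E
```

```text
tip in tool [0.0037 0.0004 0.095 ]
tip in tool [0.0024 0.0005 0.099 ]
scene tip tool [ 0.0027 -0.0017  0.099 ]
tube scene [[0.55491357 0.03142372 0.108     ]]
[ 0.62600638 -0.08484864  0.24785175]
```

```bash
python3 -c "
from h import *
go((.5536,.0316,.23,1.693))"
```

```text
at [ 0.626  -0.0848  0.2479] yaw 1.695 F [ 0.75 -0.07 -1.96] w 0.0154 gf 42.2 t 16.1667
[ 0.1245 -0.0574  0.0183] 0.002
```

Emit:
play_rows(
  targets="1 0.03 -0.014 0 0;1 0.06 -0.028 0 0;1 0.09 -0.042 0 0;1 0.11 -0.052 0 0;1 0.1245 -0.0575 0 0.001;1 0.1245 -0.0575 0.009 0.001;1 0.1245 -0.0575 0.018 0.001;1 0.1245 -0.0575 0.018 0.001",
)

```text
clock: 16.83
tcp_pos: [0.5533, 0.029, 0.2286]
orientation: [-2.081, -2.349, 0.006]
contact_force: [-0.1, 0.4, -1.2]
grip_width: 0.0154
gripper_force: 42.2
```

```bash
python3 - <<'E'
from h import *
go((.5536,.0316,.21,1.693))
o=r.get_obs();M=R.from_rotvec(o["orientation"]).as_matrix();p=o["tcp_pos"];c=r.camera_info("wrist")
im=r.grab_frame("wrist");g=cv2.cvtColor(im,cv2.COLOR_RGB2HSV)
print("tip px",proj(c,[M@[.003,0,.097]+p]),"mouth px",proj(c,[(.5532,.0347,.108)]))
for y in range(190,262,4):print(y,' '.join("%3d/%3d"%(g[y,x,0],g[y,x,1]) for x in range(256,302,4)))
E
```

```text
at [0.5533 0.029  0.2286] yaw 1.6917 F [-0.07  0.39 -1.21] w 0.0154 gf 42.2 t 16.8333
[0.0026 0.0007 0.0186] -0.0013
tip px [[277.02165538 211.91950673]] mouth px [[278.40397724 200.4396887 ]]
190 104/124 104/125 104/123  18/114  20/128  20/129  20/130  20/132  17/120 104/118 105/115  13/129
194 104/125 104/126 106/ 92  20/128  20/ 28  19/ 28  19/ 29  18/ 57  20/132 105/117 105/116  13/134
198 104/124 104/124  21/ 85  21/127 111/ 78  19/ 23  19/ 23 124/ 39  20/133 106/ 67 105/116  13/130
202 104/124 104/124  20/ 78  23/123  17/108  17/112  17/114  16/112  21/132 105/104 105/115  13/128
206 104/125 104/123 105/122  26/114  17/112  17/112  16/112  19/125  25/120 105/116 105/114  13/127
210 104/126 104/123 105/125 107/ 49  23/125  22/123  25/116  25/118 105/117 105/116 105/115  14/127
214 104/126 104/125 104/125 105/123 104/117  10/ 22   9/ 25 104/119 105/117 105/116 105/116  13/130
218 104/126 104/126 104/123 104/123 107/ 82   5/ 36   7/ 30 104/119 105/117 105/116 105/115  13/128
222 105/127 104/125 104/125 104/124 161/ 60   4/ 55   1/107 104/120 104/119 104/118 105/116  13/130
226 104
[... 192 characters left out ...]

234 104/127 105/126 104/125 104/125   7/ 19  10/ 23  11/ 25 105/119 105/119 105/118 105/117  14/128
238 104/127 105/126 104/125 104/126   7/ 19  13/ 23  10/ 23 105/121 105/119 105/118 105/117  13/130
242 104/128 104/127 104/126 105/125   7/ 18  13/ 30  10/ 23 105/122 105/121 105/118 105/118  18/ 34
246 104/128 104/129 150/  2  18/123  18/127  19/126  18/128  19/128  19/127 106/ 96 105/119  30/  1
250 105/111  19/123  18/125  19/134  20/138  20/137  20/136  21/136  19/133  18/127  18/117   0/  0
254  18/121  20/138  20/137  20/138  20/139  20/139  21/137  21/137  20/136  20/139  19/132  18/130
258  19/127  19/132  19/136  20/139  20/140  20/139  20/138  20/140  20/138  20/138  19/131  20/132
```

Emit:
play_rows(
  targets="1 0.003 0.001 0 0;1 0.003 0.001 0 0;1 0.003 0.001 0.01 0;1 0.003 0.001 0.018 0;1 0.003 0.001 0.024 0;1 0.003 0.001 0.03 0;1 0.003 0.001 0.034 0;1 0.003 0.001 0.034 0",
)

```text
clock: 17.55
tcp_pos: [0.5549, 0.0328, 0.1968]
orientation: [-2.082, -2.351, 0.002]
contact_force: [-0.2, -0.6, -1.0]
grip_width: 0.0155
gripper_force: 42.2
```

```bash
python3 - <<'E'
from h import *
go((.5536,.0316,.21,1.693));print(r.get_obs()["moment"].round(2))
E
```

```text
at [0.5549 0.0328 0.1968] yaw 1.6919 F [-0.18 -0.61 -1.04] w 0.0155 gf 42.2 t 17.55
[-0.001  -0.0014 -0.0132] -0.0011
[ 0.04  0.04 -0.03]
```

Emit:
play_rows(
  targets="1 0 -0.001 0.006 0;1 0.001 -0.001 0.012 0;1 0.002 -0.001 0.018 0;1 0.003 -0.001 0.024 0;1 0.004 -0.001 0.03 0;1 0.004 -0.001 0.03 0",
  squeeze=30,
)

```text
clock: 18.05
tcp_pos: [0.5532, 0.037, 0.1665]
orientation: [-2.081, -2.351, 0.002]
contact_force: [0.2, 0.2, -0.6]
grip_width: 0.0152
gripper_force: 42.2
```

```bash
python3 - <<'E'
from h import *
go((.5532,.0347,.21,1.693));print(r.get_obs()["moment"].round(2))
E
```

```text
at [0.5532 0.037  0.1665] yaw 1.6923 F [ 0.21  0.22 -0.6 ] w 0.0152 gf 42.2 t 18.05
[-0.0022 -0.0004 -0.0435] -0.0007
[-0.05 -0.    0.02]
```

Emit:
play_rows(
  targets="1 0.001 0 0.006 0;1 0.001 0 0.012 0;1 0.002 0 0.018 0;1 0.002 0 0.024 0;1 0.002 0 0.03 0;1 0.002 0 0.03 0",
)

```text
clock: 18.55
tcp_pos: [0.553, 0.0386, 0.1366]
orientation: [-2.082, -2.351, 0.002]
contact_force: [0.2, -0.5, -1.4]
grip_width: 0.0149
gripper_force: 42.2
```

```bash
python3 - <<'E'
from h import *
go((.5532,.0347,.21,1.693));print(r.get_obs()["moment"].round(2))
E
```

```text
at [0.553  0.0386 0.1366] yaw 1.6919 F [ 0.22 -0.49 -1.36] w 0.0149 gf 42.2 t 18.55
[-0.0039 -0.0005 -0.0734] -0.0011
[0.   0.04 0.03]
```

Emit:
play_rows(
  targets="1 0 0 0.004 0;1 0 0 0.007 0;1 0 0 0.010 0;1 0 0 0.012 0;1 0 0 0.013 0;1 0 0 0.014 0",
)

```text
clock: 19.05
tcp_pos: [0.5541, 0.0389, 0.1256]
orientation: [2.083, 2.351, -0.0]
contact_force: [-7.7, 0.2, 22.3]
grip_width: 0.0155
gripper_force: 45.2
```

```bash
python3 - <<'E'
from h import *
go((.5532,.0347,.127,1.693));print(r.get_obs()["moment"].round(2))
E
```

```text
at [0.5541 0.0389 0.1256] yaw 1.6916 F [-7.72  0.17 22.26] w 0.0155 gf 45.2 t 19.05
[-0.0041 -0.0014 -0.0014] -0.0014
[-0.49  1.92 -0.09]
```

Emit:
play_rows(
  targets="1 0 0 -0.001 0;0.6 0 0 -0.001 0;0.5 0 0 -0.001 0;0.4 0 0 -0.001 0;0.4 0 0 -0.001 0;0.4 0 0 -0.001 0;0.4 0 0 -0.001 0;0.4 0 0 -0.001 0",
)

```text
clock: 19.72
tcp_pos: [0.5539, 0.0387, 0.1249]
orientation: [-2.083, -2.352, 0.0]
contact_force: [0.4, -1.3, 0.2]
grip_width: 0.0258
gripper_force: 0.0
```

```bash
python3 - <<'E'
from h import *
go((.5532,.0347,.131,1.693))
o=r.get_obs();M=R.from_rotvec(o["orientation"]).as_matrix();p=o["tcp_pos"];c=r.camera_info("wrist")
im=r.grab_frame("wrist");cv2.imwrite("w5.png",im[:,:,::-1]);g=cv2.cvtColor(im,cv2.COLOR_RGB2HSV)
m=((g[...,0]>8)&(g[...,0]<15)&(g[...,1]>170)).astype(np.uint8)
n,l,s,ce=cv2.connectedComponentsWithStats(m);i=1+s[1:,4].argmax();print(s[i],ce[i])
cn=cv2.findContours((l==i).astype(np.uint8),0,2)[0][0]
print(cv2.approxPolyDP(cn,3,True).reshape(-1,2).tolist())
# expected vertical handle top face corners, tube-centred
e=[(.5532+a*np.cos(1.693)-b*np.sin(1.693)*-1,.0347+a*np.sin(1.693)+b*-np.cos(1.693),z) for z in(.174,.114) for a,b in((.01,.008),(.01,-.008),(-.01,-.008),(-.01,.008))]
print(proj(c,e).round(0).tolist())
E
```

```text
at [0.5539 0.0387 0.1249] yaw 1.6918 F [ 0.44 -1.3   0.18] w 0.0258 gf 0.0 t 19.7167
[-0.0039 -0.0012 -0.0061] -0.0012
[ 257  261   44  113 3974] [277.93910418 317.64821339]
[[265, 261], [257, 330], [258, 369], [262, 373], [296, 372], [300, 331], [292, 263]]
[[296.0, 330.0], [251.0, 330.0], [253.0, 373.0], [295.0, 373.0], [290.0, 256.0], [260.0, 256.0], [261.0, 289.0], [289.0, 289.0]]
```

Emit:
play_rows(
  targets="0.4 -0.004 0.001 -0.006 0;0.4 -0.004 0.001 -0.006 0;0.4 -0.004 0.001 -0.006 0;0.7 -0.004 0.001 -0.006 0;1 -0.004 0.001 -0.006 0;1 -0.004 0.001 -0.006 0;1 -0.004 0.001 -0.006 0;1 -0.004 0.001 -0.006 0",
  squeeze=25,
)

```text
clock: 20.43
tcp_pos: [0.5555, 0.0348, 0.1312]
orientation: [2.083, 2.351, 0.0]
contact_force: [-0.0, -1.7, 3.1]
grip_width: 0.0156
gripper_force: 31.4
```

Emit:
play_rows(
  targets="1 0 0 -0.01 0;1 0 0 -0.025 0;1 0 0 -0.045 0;1 0 0 -0.065 0;1 0 0 -0.085 0;1 0 0 -0.105 0;1 0 0 -0.125 0;1 0 0 -0.125 0",
)

```text
clock: 21.1
tcp_pos: [0.5573, 0.0357, 0.2605]
orientation: [2.08, 2.349, 0.008]
contact_force: [1.0, 0.3, -0.5]
grip_width: 0.0156
gripper_force: 31.0
```

```bash
python3 - <<'E'
from h import *
a=.122;Rm=R.from_euler('z',a).as_matrix()
w=lambda x,y,z:(*(Rm@[x/1000,y/1000,0]+[.5721,.0372,0])[:2],z,1.571+a)
go(w(60,-85,.25),w(60,-69,.14))
E
```

```text
at [0.5573 0.0357 0.2605] yaw 1.6921 F [ 1.02  0.26 -0.53] w 0.0156 gf 31.0 t 21.1
[-0.0853  0.0749  0.011 ] -0.0009
[-0.0693  0.0741  0.121 ] -0.0009
```

Emit:
play_rows(
  targets="1 -0.02 0.018 0 0;1 -0.04 0.036 0 0;1 -0.065 0.055 0 0;1 -0.085 0.075 0 0;1 -0.085 0.075 0.02 0;1 -0.085 0.075 0.05 0;1 -0.085 0.075 0.08 0;1 -0.085 0.075 0.098 0",
)

```text
clock: 21.77
tcp_pos: [0.6378, -0.0405, 0.154]
orientation: [-2.08, -2.349, 0.005]
contact_force: [-0.8, -0.5, -1.4]
grip_width: 0.0158
gripper_force: 30.9
```

Emit:
play_rows(
  targets="1 0 0 0 0;1 0 0 0 0;1 0 0 0 0",
)

```text
clock: 22.02
tcp_pos: [0.6408, -0.0402, 0.1592]
orientation: [2.082, 2.351, 0.002]
contact_force: [0.3, -0.3, -0.8]
grip_width: 0.0156
gripper_force: 30.8
```

```bash
cat >> h.py <<'E'
_Rm=R.from_euler('z',.122).as_matrix()
def w(x,y,z,yaw=1.693): return (*(_Rm@[x/1000,y/1000,0]+[.5721,.0372,0])[:2],z,yaw)
E
python3 - <<'E'
from h import *
go(w(60,-69,.162),w(60,-46,.159),w(60,-26,.152),w(60,-10,.1435),w(60,3,.132),w(60,15,.121))
E
```

```text
at [ 0.6408 -0.0402  0.1592] yaw 1.6919 F [ 0.3  -0.26 -0.79] w 0.0156 gf 30.8 t 22.0167
[ 0.0162  0.0012 -0.0028] -0.0011
[0.0392 0.0012 0.0002] -0.0011
[0.0592 0.0012 0.0072] -0.0011
[0.0752 0.0011 0.0157] -0.0011
[0.0882 0.0011 0.0272] -0.0011
[0.1002 0.0011 0.0382] -0.0011
```

Emit:
play_rows(
  targets="1 0.008 0.001 -0.003 0;1 0.016 0.001 -0.003 0;1 0.023 0.001 -0.002 0;1 0.031 0.001 -0.001 0;1 0.039 0.001 0 0;1 0.046 0.001 0.003 0;1 0.053 0.001 0.005 0;1 0.059 0.001 0.007 0",
)

```text
clock: 22.68
tcp_pos: [0.634, 0.0191, 0.1509]
orientation: [2.082, 2.352, 0.001]
contact_force: [1.9, -3.3, -0.2]
grip_width: 0.0155
gripper_force: 31.6
```

```bash
python3 - <<'E'
from h import *
go(w(60,-10,.1435),w(60,3,.132),w(60,15,.121))
o=r.get_obs();print(o["moment"].round(2))
E
```

```text
at [0.634  0.0191 0.1509] yaw 1.6923 F [ 1.91 -3.25 -0.17] w 0.0155 gf 31.6 t 22.6833
[0.0155 0.0007 0.0074] -0.0007
[0.0285 0.0007 0.0189] -0.0007
[0.0405 0.0007 0.0299] -0.0007
[-0.85 -0.38  0.03]
```

Emit:
play_rows(
  targets="1 0.006 0.001 0.002 0;1 0.011 0.001 0.005 0;1 0.016 0.001 0.008 0;1 0.022 0.001 0.013 0;1 0.028 0.001 0.018 0;1 0.034 0.001 0.024 0;1 0.04 0.001 0.029 0;1 0.04 0.001 0.029 0",
)

```text
clock: 23.35
tcp_pos: [0.6292, 0.0598, 0.1205]
orientation: [-2.079, -2.353, 0.001]
contact_force: [1.0, -1.0, 1.6]
grip_width: 0.0157
gripper_force: 31.4
```

```bash
python3 - <<'E'
from h import *
go(w(60,15,.121));print(r.get_obs()["moment"].round(2))
E
```

```text
at [0.6292 0.0598 0.1205] yaw 1.6939 F [ 0.96 -0.96  1.59] w 0.0157 gf 31.4 t 23.35
[-0.0005  0.0005 -0.0005] 0.0009
[-0.3  -0.22  0.12]
```

Emit:
play_rows(
  targets="1 0.005 0 -0.03 0;1 0.01 0 -0.06 0;1 0.03 0 -0.09 0;1 0.06 0 -0.1 0;1 0.09 0 -0.1 0;1 0.12 0 -0.1 0;1 0.14 0 -0.1 0;1 0.14 0 -0.1 0",
)

```text
clock: 24.02
tcp_pos: [0.6105, 0.2048, 0.2218]
orientation: [-2.07, -2.357, -0.004]
contact_force: [0.3, -0.4, -1.8]
grip_width: 0.0156
gripper_force: 31.2
```

```bash
python3 - <<'E'
from h import *
go(w(60,155,.22),w(60,155,.13))
o=r.get_obs();M=R.from_rotvec(o["orientation"]).as_matrix();p=o["tcp_pos"]
for n in("scene","wrist"):
    c=r.camera_info(n);im=r.grab_frame(n);cv2.imwrite(f"x_{n}.png",im[:,:,::-1]);g=cv2.cvtColor(im,cv2.COLOR_RGB2HSV)
    m=((g[...,0]>8)&(g[...,0]<16)&(g[...,1]>190)&(g[...,2]>90)).astype(np.uint8)
    k,l,s,ce=cv2.connectedComponentsWithStats(m)
    print(n,[(s[i].tolist(),ce[i].round(0).tolist()) for i in range(1,k) if s[i,4]>40])
    for th in(35,45,55,65,75):
        t=np.radians(th);ax=np.array([-np.sin(t),0,np.cos(t)]) # toward tip, tool
        P=[M@(np.array([0,0,-.019])+ax*d)+p for d in(-.025,.035,.121)]
        print(th,proj(c,P).round(0).tolist())
E
```

```text
at [0.6105 0.2048 0.2218] yaw 1.7002 F [ 0.28 -0.41 -1.77] w 0.0156 gf 31.2 t 24.0167
[-0.0067  0.0015  0.0017] 0.0072
[-0.0071  0.0016  0.0917] 0.0072
scene []
35 [[347.0, 107.0], [336.0, 130.0], [322.0, 161.0]]
45 [[348.0, 107.0], [335.0, 129.0], [318.0, 160.0]]
55 [[348.0, 108.0], [335.0, 129.0], [315.0, 159.0]]
65 [[348.0, 108.0], [334.0, 128.0], [313.0, 156.0]]
75 [[349.0, 109.0], [334.0, 127.0], [311.0, 152.0]]
wrist [([257, 275, 42, 61, 2414], [277.0, 305.0])]
35 [[276.0, 288.0], [276.0, 295.0], [277.0, 299.0]]
45 [[276.0, 277.0], [276.0, 306.0], [277.0, 326.0]]
55 [[276.0, 266.0], [276.0, 317.0], [277.0, 354.0]]
65 [[276.0, 256.0], [276.0, 328.0], [277.0, 384.0]]
75 [[276.0, 248.0], [276.0, 339.0], [277.0, 415.0]]
```

Emit:
play_rows(
  targets="1 -0.007 0.0015 0.01 0.007;1 -0.007 0.0015 0.03 0.007;1 -0.007 0.0015 0.05 0.007;1 -0.007 0.0015 0.07 0.007;1 -0.007 0.0015 0.085 0.007;1 -0.007 0.0015 0.092 0.007;1 -0.007 0.0015 0.1 0.007;1 -0.007 0.0015 0.105 0.007",
)

```text
clock: 24.78
tcp_pos: [0.6161, 0.189, 0.1167]
orientation: [2.093, 2.342, -0.0]
contact_force: [-0.4, -1.0, 4.3]
grip_width: 0.0158
gripper_force: 31.8
```

```bash
python3 - <<'E'
from h import *
go(w(60,155,.062),w(60,162,.062));print(r.get_obs()["moment"].round(2))
E
```

```text
at [0.6161 0.189  0.1167] yaw 1.683 F [-0.38 -1.    4.34] w 0.0158 gf 31.8 t 24.7833
[ 0.0097 -0.0023  0.0547] -0.01
[ 0.0167 -0.0024  0.0547] -0.01
[-0.27  0.23 -0.1 ]
```

Emit:
play_rows(
  targets="1 0.003 -0.001 0.008 0;1 0.006 -0.002 0.016 0;1 0.009 -0.002 0.024 0;1 0.012 -0.002 0.031 0;1 0.014 -0.002 0.037 0;1 0.016 -0.002 0.043 0;1 0.016 -0.002 0.048 0;1 0.016 -0.002 0.052 0",
)

```text
clock: 25.45
tcp_pos: [0.6113, 0.2069, 0.0644]
orientation: [-2.09, -2.344, -0.0]
contact_force: [-0.5, 1.6, 2.7]
grip_width: 0.0155
gripper_force: 32.4
```

```bash
cat > ang.py <<'E'
from h import *
go(w(60,162,.06));o=r.get_obs();print(o["moment"].round(2))
M=R.from_rotvec(o["orientation"]).as_matrix();p=o["tcp_pos"];c=r.camera_info("wrist")
im=r.grab_frame("wrist");cv2.imwrite("y_wrist.png",im[:,:,::-1]);g=cv2.cvtColor(im,cv2.COLOR_RGB2HSV)
m=((g[...,0]>8)&(g[...,0]<16)&(g[...,1]>190)&(g[...,2]>90)).astype(np.uint8)
k,l,s,ce=cv2.connectedComponentsWithStats(m)
i=1+s[1:,4].argmax();print("orange",s[i].tolist(),ce[i].round(0).tolist())
for y in range(s[i,1]-2,s[i,1]+s[i,3]+2,5): print((y,g[y,277].tolist()),end=" ")
print()
for th in(55,70,80,85,90,95):
    t=np.radians(th);ax=np.array([-np.sin(t),0,np.cos(t)]);n=np.array([np.cos(t),0,np.sin(t)])
    P=[M@(np.array([0,0,-.019])+ax*d+n*e)+p for d,e in((-.025,-.01),(-.025,.01),(.035,-.01),(.121,0))]
    print(th,"endTop,endBot,collarTop,tip rows",proj(c,P)[:,1].round(0).tolist())
E
python3 ang.py
```

```text
at [0.6113 0.2069 0.0644] yaw 1.6854 F [-0.48  1.58  2.65] w 0.0155 gf 32.4 t 25.45
[-0.0016  0.0004  0.0044] -0.0076
[-0.03 -0.13  0.04]
orange [257, 263, 41, 111, 3103] [277.0, 308.0]
(261, [12, 185, 149]) (266, [12, 190, 150]) (271, [13, 194, 151]) (276, [12, 198, 152]) (281, [13, 202, 153]) (286, [13, 204, 171]) (291, [14, 210, 181]) (296, [13, 212, 168]) (301, [14, 216, 168]) (306, [14, 217, 167]) (311, [14, 217, 167]) (316, [14, 217, 167]) (321, [14, 218, 167]) (326, [14, 218, 167]) (331, [14, 218, 167]) (336, [14, 220, 167]) (341, [13, 218, 167]) (346, [18, 211, 213]) (351, [18, 211, 212]) (356, [18, 212, 212]) (361, [18, 211, 212]) (366, [18, 212, 212]) (371, [18, 212, 212]) 
55 endTop,endBot,collarTop,tip rows [298.0, 250.0, 341.0, 357.0]
70 endTop,endBot,collarTop,tip rows [279.0, 242.0, 357.0, 402.0]
80 endTop,endBot,collarTop,tip rows [267.0, 239.0, 366.0, 435.0]
85 endTop,endBot,collarTop,tip rows [262.0, 238.0, 370.0, 452.0]
90 endTop,endBot,collarTop,tip rows [257.0, 238.0, 374.0, 469.0]
95 endTop,endBot,collarTop,tip rows [253.0, 238.0, 378.0, 487.0]
```

```bash
python3 - <<'E'
from h import *
g=cv2.cvtColor(cv2.imread("y_wrist.png"),cv2.COLOR_BGR2HSV)
for x in(265,277,290):
    print(x,[(y,*g[y,x].tolist()) for y in list(range(226,300,4))+list(range(338,419,6))])
o=r.get_obs();M=R.from_rotvec(o["orientation"]).as_matrix();p=o["tcp_pos"];c=r.camera_info("wrist")
for th in(60,70,80,85,90):
  for sh in(-.005,0,.005):
    t=np.radians(th);ax=np.array([-np.sin(t),0,np.cos(t)]);n=np.array([np.cos(t),0,np.sin(t)])
    P=[M@(np.array([0,0,-.019])+ax*(d+sh)+n*e)+p for d,e in((-.025,.01),(-.025,-.01),(.035,-.017),(.041,-.017))]
    print(th,sh,"endBot,endTop,collar near/far",proj(c,P)[:,1].round(0).tolist())
E
```

```text
265 [(226, 49, 16, 224), (230, 26, 29, 214), (234, 27, 27, 214), (238, 29, 26, 214), (242, 13, 126, 109), (246, 12, 127, 108), (250, 12, 129, 107), (254, 14, 109, 75), (258, 14, 114, 74), (262, 12, 190, 149), (266, 12, 192, 150), (270, 13, 196, 151), (274, 13, 198, 151), (278, 13, 203, 152), (282, 13, 203, 153), (286, 13, 205, 158), (290, 13, 210, 169), (294, 13, 212, 168), (298, 13, 214, 168), (338, 14, 217, 167), (344, 18, 210, 206), (350, 18, 211, 212), (356, 18, 212, 212), (362, 18, 209, 212), (368, 18, 211, 212), (374, 15, 166, 77), (380, 9, 87, 38), (386, 8, 74, 38), (392, 10, 64, 36), (398, 13, 56, 32), (404, 6, 43, 30), (410, 15, 18, 29), (416, 0, 9, 28)]
277 [(226, 21, 40, 179), (230, 21, 38, 181), (234, 21, 39, 178), (238, 22, 42, 153), (242, 22, 45, 143), (246, 14, 94, 79), (250, 15, 101, 78), (254, 14, 105, 78), (258, 14, 109, 77), (262, 13, 186, 148), (266, 12, 190, 150), (270, 13, 194, 151), (274, 12, 196, 152), (278, 12, 198, 152), (282, 13, 203, 152), (286, 13, 204, 171), (290, 14, 209, 195), (294, 13, 211, 168), (298, 13, 212, 168), (338, 14, 218, 167), (344, 13, 218
[... 1211 characters left out ...]
 [242.0, 279.0, 371.0, 376.0]
70 0.005 endBot,endTop,collar near/far [250.0, 287.0, 375.0, 381.0]
80 -0.005 endBot,endTop,collar near/far [229.0, 257.0, 373.0, 381.0]
80 0 endBot,endTop,collar near/far [239.0, 267.0, 380.0, 387.0]
80 0.005 endBot,endTop,collar near/far [248.0, 277.0, 386.0, 393.0]
85 -0.005 endBot,endTop,collar near/far [228.0, 251.0, 376.0, 385.0]
85 0 endBot,endTop,collar near/far [238.0, 262.0, 383.0, 392.0]
85 0.005 endBot,endTop,collar near/far [248.0, 273.0, 391.0, 399.0]
90 -0.005 endBot,endTop,collar near/far [228.0, 246.0, 378.0, 388.0]
90 0 endBot,endTop,collar near/far [238.0, 257.0, 387.0, 397.0]
90 0.005 endBot,endTop,collar near/far [248.0, 269.0, 395.0, 405.0]
```

```bash
cat > fit.py <<'E'
from h import *
from scipy.optimize import least_squares
def fit(obs,o,c):
    M=R.from_rotvec(o["orientation"]).as_matrix();p=o["tcp_pos"]
    def f(v,full=False):
        t=v[0];ax=np.array([-np.sin(t),0,np.cos(t)]);n=np.array([np.cos(t),0,np.sin(t)])
        g=np.array([v[1],0,-.019+v[2]])
        P=[M@(g+ax*d+n*e)+p for d,e in((-.025,.01),(-.025,-.01),(.035,-.01),(.035,-.017),(.121,0))]
        if full: return M.T@(P[4]-p),P[4]
        return np.r_[proj(c,P[:4])[:,1]-obs, v[2]*100]
    s=least_squares(f,[1.4,0,0],x_scale=[.1,.005,.005]);print("deg",np.degrees(s.x[0]).round(1),"shift mm",(1e3*s.x[1:]).round(1),"res",s.fun.round(1),"tip tool/world",[q.round(3) for q in f(s.x,True)])
if __name__=="__main__": fit(np.array([260,285.5,347,378]),r.get_obs(),r.camera_info("wrist"))
E
python3 fit.py
```

```text
deg 72.3 shift mm [-17.3  19.9] res [-2.9  2.2 10.1 -9.2  2. ] tip tool/world [array([-0.133, -0.   ,  0.038]), array([0.626, 0.075, 0.026])]
```

Handle slid about 11 mm in the grip and stands at about 85°. I'll press a little further for level.

Emit:
play_rows(
  targets="1 0 0 0.003 0;1 0 0 0.006 0;1 0 0 0.008 0;1 0 0 0.008 0;1 0 0 0.008 0;1 0 0 0.008 0",
)

```text
clock: 26.0
tcp_pos: [0.6116, 0.2057, 0.0569]
orientation: [-2.092, -2.344, 0.001]
contact_force: [-0.1, 1.5, 1.0]
grip_width: 0.0155
gripper_force: 32.3
```

```bash
python3 ang.py | grep -v deg
```

```text
at [0.6116 0.2057 0.0569] yaw 1.6845 F [-0.14  1.54  0.98] w 0.0155 gf 32.3 t 26.0
[-0.0004  0.0003 -0.0031] -0.0085
[0.06 0.03 0.  ]
orange [257, 265, 41, 109, 3176] [277.0, 310.0]
(263, [12, 184, 137]) (268, [12, 189, 139]) (273, [12, 193, 140]) (278, [12, 197, 141]) (283, [13, 206, 182]) (288, [14, 210, 189]) (293, [13, 210, 163]) (298, [13, 213, 163]) (303, [13, 213, 163]) (308, [13, 216, 163]) (313, [13, 219, 162]) (318, [13, 219, 162]) (323, [13, 217, 162]) (328, [13, 219, 162]) (333, [13, 219, 162]) (338, [13, 217, 162]) (343, [13, 220, 162]) (348, [13, 219, 162]) (353, [18, 208, 206]) (358, [18, 208, 205]) (363, [18, 209, 206]) (368, [18, 209, 205]) (373, [18, 209, 205]) 
55 endTop,endBot,collarTop,tip rows [298.0, 251.0, 341.0, 357.0]
70 endTop,endBot,collarTop,tip rows [279.0, 242.0, 357.0, 403.0]
80 endTop,endBot,collarTop,tip rows [267.0, 239.0, 366.0, 435.0]
85 endTop,endBot,collarTop,tip rows [262.0, 238.0, 371.0, 452.0]
90 endTop,endBot,collarTop,tip rows [257.0, 238.0, 374.0, 469.0]
95 endTop,endBot,collarTop,tip rows [253.0, 238.0, 378.0, 487.0]
```

Emit:
play_rows(
  targets="1 0 0 -0.02 0;1 0 0 -0.05 0;1 0 0 -0.08 0;1 0.01 0 -0.09 0;1 0.03 0 -0.09 0;1 0.05 0 -0.09 0;1 0.05 0 -0.09 0;1 0.05 0 -0.09 0",
)

```text
clock: 26.72
tcp_pos: [0.6049, 0.2573, 0.1463]
orientation: [-2.087, -2.346, 0.001]
contact_force: [-0.2, 0.2, -0.9]
grip_width: 0.0153
gripper_force: 32.0
```

```bash
cat > tip.py <<'E'
from h import *
go((.617,.39,.085,1.69))
o=r.get_obs();M=R.from_rotvec(o["orientation"]).as_matrix();p=o["tcp_pos"]
ref=cv2.imread("top_raw.png")
for n in("top","scene"):
    c=r.camera_info(n);im=r.grab_frame(n);cv2.imwrite(f"t_{n}.png",im[:,:,::-1])
    print(n,"pred L=.10,.121,.132,.15",proj(c,[M@[-L,0,-.019]+p for L in(.06,.10,.121,.132,.15)]).round(1).tolist())
    d=np.linspace(.03,.17,36);q=proj(c,[M@[-L,0,-.019]+p for L in d])
    for L,(u,v) in zip(d,q):
        if n=="top":
            row=int(round(v)); xs=range(int(u)-1,int(u)+2)
            cols=[im[y,int(round(u))].tolist() for y in range(row-3,row+4,1)]
        else: cols=[im[int(round(v)),x].tolist() for x in range(int(round(u))-4,int(round(u))+5,2)]
        print(round(L*1000),(int(round(u)),int(round(v))),cols)
E
python3 tip.py
```

```text
at [0.6049 0.2573 0.1463] yaw 1.6876 F [-0.2   0.17 -0.9 ] w 0.0153 gf 32.0 t 26.7167
[0.1303 0.0276 0.0613] -0.0024
top pred L=.10,.121,.132,.15 [[200.7, 204.5], [215.9, 203.0], [224.0, 202.2], [228.2, 201.8], [235.1, 201.1]]
30 (189, 206) [[252, 190, 99], [253, 182, 40], [253, 186, 42], [254, 191, 47], [254, 180, 40], [243, 160, 90], [224, 195, 173]]
34 (191, 205) [[248, 225, 182], [252, 185, 84], [252, 177, 37], [252, 184, 46], [253, 187, 45], [252, 168, 41], [235, 138, 78]]
38 (192, 205) [[251, 224, 168], [251, 181, 79], [250, 170, 45], [251, 181, 53], [253, 188, 49], [250, 165, 44], [229, 136, 77]]
42 (194, 205) [[252, 203, 80], [253, 212, 75], [252, 217, 76], [253, 222, 83], [253, 215, 78], [249, 192, 72], [239, 181, 90]]
46 (195, 205) [[238, 176, 72], [245, 194, 87], [246, 207, 99], [247, 209, 94], [246, 196, 80], [240, 179, 69], [234, 170, 67]]
50 (197, 205) [[236, 239, 227], [232, 230, 213], [231, 222, 204], [225, 205, 190], [206, 187, 174], [211, 205, 189], [223, 224, 206]]
54 (198, 205) [[252, 255, 251], [246, 247, 237], [234, 224, 212], [228, 212, 196], [224, 221, 207], [
[... 6606 characters left out ...]
146, 98, 70], [143, 97, 71], [152, 103, 73], [150, 100, 72]]
146 (316, 159) [[146, 99, 69], [146, 97, 69], [141, 96, 68], [146, 98, 71], [146, 100, 71]]
150 (315, 160) [[147, 100, 70], [146, 98, 70], [142, 96, 69], [141, 97, 69], [146, 98, 69]]
154 (314, 161) [[140, 95, 67], [146, 98, 71], [143, 96, 71], [141, 97, 69], [144, 97, 69]]
158 (313, 162) [[133, 92, 66], [134, 93, 67], [141, 95, 69], [141, 96, 69], [147, 99, 72]]
162 (312, 163) [[133, 92, 66], [131, 91, 67], [127, 89, 63], [129, 91, 66], [146, 100, 72]]
166 (311, 164) [[135, 94, 68], [129, 90, 64], [129, 90, 66], [125, 89, 66], [131, 92, 67]]
170 (310, 165) [[133, 90, 65], [131, 92, 68], [130, 91, 67], [126, 88, 65], [134, 94, 68]]
```

```bash
python3 - <<'E'
from h import *
def ray(n,px):
    c=r.camera_info(n);a=onz(c,[px],0)[0];p=np.array(c["position"]);return p,(a-p)/np.linalg.norm(a-p)
def tri(a,b):
    (p,u),(q,v)=ray("top",a),ray("scene",b);s=np.linalg.lstsq(np.c_[u,-v],q-p,rcond=None)[0]
    A,B=p+s[0]*u,q+s[1]*v;return (A+B)/2,np.linalg.norm(A-B)
t,e=tri((227.3,201.8),(320.7,155.5));print("tip",t.round(4),e.round(4))
# red band near collar: top L=68 (203.7,204), scene L~60 band at (336,140.5)
b,e2=tri((203.7,204.2),(336.3,140.7));print("band",b.round(4),e2.round(4))
print("slope deg (tip down +)",np.degrees(np.arctan2(b[2]-t[2],np.linalg.norm((b-t)[:2]))))
go((.63+.004,.255+.126,.085,1.6876))
E
```

```text
tip [0.6203 0.1286 0.1657] 0.0004
band [0.6124 0.1895 0.1704] 0.0014
slope deg (tip down +) 4.437809132343152
at [0.6058 0.2547 0.1461] yaw 1.6843 F [ 0.1  -0.26 -1.52] w 0.0155 gf 32.0 t 26.8167
[0.1224 0.0424 0.0609] -0.0033
```

Emit:
play_rows(
  targets="1 0.015 0.003 0.005 0;1 0.035 0.007 0.015 0;1 0.06 0.012 0.03 0;1 0.085 0.017 0.042 0;1 0.11 0.022 0.055 0;1 0.128 0.025 0.062 0;1 0.128 0.025 0.062 0;1 0.128 0.025 0.062 0",
)

```text
clock: 27.48
tcp_pos: [0.6153, 0.3866, 0.0836]
orientation: [-2.089, -2.345, 0.003]
contact_force: [-0.1, -0.7, -0.9]
grip_width: 0.0158
gripper_force: 32.0
```

Emit:
play_rows(
  targets="1 0 0 0 0;1 0 0 0 0;1 0 0 0 0;1 0 0 0 0;1 0 0 0 0;1 0 0 0 0",
)

```text
clock: 27.98
tcp_pos: [0.6166, 0.3852, 0.0854]
orientation: [2.092, 2.344, 0.001]
contact_force: [-0.3, 0.5, -1.3]
grip_width: 0.0156
gripper_force: 32.0
```

```bash
python3 - <<'E'
from h import *
go((.616,.385,.084,1.6876));o=r.get_obs();print(np.abs(o["qvel"]).max())
M=R.from_rotvec(o["orientation"]).as_matrix();p=o["tcp_pos"];print("tip",p+M@[-.128,0,-.019])
# cover check from top: compare holes/pins colours & blue-plate corners
c=r.camera_info("top");im=r.grab_frame("top");g=cv2.cvtColor(im,cv2.COLOR_RGB2HSV)
m=((g[...,0]>100)&(g[...,0]<118)&(g[...,1]>120)).astype(np.uint8);m[:,:230]=0;m[:,300:]=0;m[:180]=0
cn=max(cv2.findContours(m,0,2)[0],key=cv2.contourArea);q=cv2.minAreaRect(cn);print(q)
print("expected centre",proj(c,[w(-55,0,.083)[:3]])-proj(c,[(0,0,.083)])+proj(c,[(-.0018,-.0023,.083)]))
for L in(.11,.118,.124,.128,.134,.14):
    u,v=proj(c,[p+M@[-L,0,-.019]])[0].round().astype(int);print(L,(u,v),im[v-3:v+4,u].tolist())
E
```

```text
at [0.6166 0.3852 0.0854] yaw 1.6842 F [-0.3   0.47 -1.27] w 0.0156 gf 32.0 t 27.9833
[-0.0002 -0.0006  0.0014] -0.0034
0.0019852493731099177
tip [0.63107771 0.25804189 0.10435954]
((266.174072265625, 245.01646423339844), (38.552879333496094, 43.423439025878906), 84.0938491821289)
expected centre [[265.7941223  244.93643344]]
0.11 (np.int64(177), np.int64(201)) [[252, 253, 248], [251, 254, 248], [247, 249, 240], [243, 228, 218], [239, 220, 203], [240, 238, 228], [250, 254, 250]]
0.118 (np.int64(180), np.int64(201)) [[251, 253, 248], [247, 249, 243], [240, 235, 224], [240, 226, 212], [237, 224, 212], [242, 242, 232], [252, 253, 251]]
0.124 (np.int64(182), np.int64(201)) [[252, 253, 249], [249, 251, 244], [246, 243, 232], [242, 230, 218], [240, 234, 222], [246, 248, 241], [251, 253, 250]]
0.128 (np.int64(183), np.int64(201)) [[252, 253, 249], [251, 252, 247], [247, 247, 239], [242, 237, 228], [245, 244, 235], [251, 252, 248], [252, 253, 250]]
0.134 (np.int64(185), np.int64(201)) [[251, 252, 248], [251, 253, 248], [251, 252, 247], [251, 252, 248], [251, 253, 250], [251, 253, 250], [252, 253, 250]]
0.14 (np.int64(187), np.int64(200)) [[251, 252, 248], [252, 252, 248], [252, 253, 248], [252, 252, 248], [252, 253, 248], [251, 252, 249], [251, 252, 250]]
```

The tip is over the card, about 104 mm up. The cover is where it should be and the arm is still, so I'll hand in.

```bash
python3 -c "
from bench import r
print(r.hand_in())"
```

```text
the job is handed in; nothing more can be done
None
```

I handed the job in at about 28 s with the cover on both pins. The dipstick went down the tube until its collar stopped, came right out, and is now held about level (last measured within 5°) with its tip about 104 mm above the desk over the card; no verdict came back.

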